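# Stand the tipped lacquer bottles up and close the keeper bail

## Task

Some of the square lacquer bottles in the carrier rack have tipped over: stand every one of them upright on its foot, cap up, between the rails of the rack's lane, with any that already stands still upright there too. Then, once all of them stand, swing the rack's wire keeper bail over them and fully down into its fork catches, so that the rack can be carried. Leave the seals, the cup, the die and the terminal cover where they are.

Things in the scene. Friction and masses are not known exactly. Their poses are not given: they have to be found in the camera images.
- rack: fixed pine rack with one straight lane. Origin on the table under the lane's middle; x along the lane, away from the robot, y across it to the robot's left, z up. Lane floor (solid board) 24 mm above the table; rails at y = +-50 mm (10 mm thick, tops at 36 mm, inner faces 90 mm apart); end boards' inner faces at x = +-165 mm (tops at 44 mm). A wire keeper bail is hinged along its left side
- t1_mid (a point): at first tipped over on a flat side in the lane, lying across it, cap to the left or to the right (may be absent): white square bottle, body 28 x 28 x 46 mm, a 2 mm neck and a round black cap 19 mm across, 14 mm long; 62 mm over all, about 70 g. This point is its centre (31 mm from foot and from cap top); z runs from foot to cap, x and y are square to its flat sides
- t2_mid (a point): at first tipped over on a flat side in the lane, lying across it, cap to the left or to the right (may be absent): white square bottle, body 28 x 28 x 46 mm, a 2 mm neck and a round black cap 19 mm across, 14 mm long; 62 mm over all, about 70 g. This point is its centre (31 mm from foot and from cap top); z runs from foot to cap, x and y are square to its flat sides
- t3_mid (a point): at first tipped over on a flat side in the lane, lying across it, cap to the left or to the right (may be absent): white square bottle, body 28 x 28 x 46 mm, a 2 mm neck and a round black cap 19 mm across, 14 mm long; 62 mm over all, about 70 g. This point is its centre (31 mm from foot and from cap top); z runs from foot to cap, x and y are square to its flat sides
- t4_mid (a point): at first tipped over on a flat side in the lane, lying across it, cap to the left or to the right (may be absent): white square bottle, body 28 x 28 x 46 mm, a 2 mm neck and a round black cap 19 mm across, 14 mm long; 62 mm over all, about 70 g. This point is its centre (31 mm from foot and from cap top); z runs from foot to cap, x and y are square to its flat sides
- n1_mid (a point): stands in the lane at the start, always present: white square bottle, body 28 x 28 x 46 mm, a 2 mm neck and a round black cap 19 mm across, 14 mm long; 62 mm over all, about 70 g. This point is its centre (31 mm from foot and from cap top); z runs from foot to cap, x and y are square to its flat sides
- bail (a joint): hinge angle of the bail, rad: 0 = closed, bar down in its fork catches on the rack's right side; 1.49 = bar straight above the hinge; it starts thrown open to the left (2.3 to 2.75; stop at 2.9). It stays where it is left (stiff hinge, 1 to 2 N at the bar) and has to be pushed all the way down onto its stop
- bail_bar (a point): middle of the bail's bar, a straight round steel bar 9 mm thick and 360 mm long, parallel to the rack's x, carried 130 mm from the hinge line by a thin arm at each end. It swings up over the bottles and down to the rack's right; closed, it lies 40 mm above the table along rack y = -65 mm
- bail_hinge (a point): middle of the bail's hinge line, which runs along the rack's x at rack y = +65 mm, 30 mm above the table
- catch (a point): where the middle of the closed bar comes to lie: rack x = 0, y = -65 mm, 40 mm above the table. The two fork catches are posts at rack x = +-140 mm with steel cheeks 12 mm apart that rise to 45 mm above the table
- seal1: bystander: dull lead seal, a disc 26 mm across and 10 mm high, lying on the table beside the rack; origin under its centre
- seal2: bystander: dull lead seal, a disc 26 mm across and 10 mm high, lying on the table beside the rack; origin under its centre
- seal3: bystander: dull lead seal, a disc 26 mm across and 10 mm high, lying on the table beside the rack; origin under its centre
- seal4: bystander: dull lead seal, a disc 26 mm across and 10 mm high, lying on the table beside the rack; origin under its centre
- cup: bystander: red plastic cup, 72 mm across and 65 mm high, standing right of the rack; origin under its centre
- die: bystander: bronze crimping die, stepped round, 44 mm across and 40 mm high, right of the rack; origin under its centre
- cover: bystander: aluminium meter terminal cover, 70 x 130 x 38 mm, lying left of the rack; origin under its centre
Things that resemble listed ones, but are neither listed nor needed, are in the scene too. What is shaped like the part that bears t3_mid but red or yellow is not meant.

How it is judged:
On the way, in this order (a step that is already met when the one before it is completed fails the run):
1. every bottle stands upright, cap up and let go, on the floor of the lane, with the bail not yet closed (angle between each of t1_mid, t2_mid, t3_mid, t4_mid, n1_mid's own z axis and vertical below 0.12 rad and z of t1_mid in the frame of rack between 0.05 and 0.06 m and y of t1_mid in the frame of rack between -0.036 and 0.036 m and x of t1_mid in the frame of rack between -0.155 and 0.155 m and z of t2_mid in the frame of rack between 0.05 and 0.06 m and y of t2_mid in the frame of rack between -0.036 and 0.036 m and x of t2_mid in the frame of rack between -0.155 and 0.155 m and z of t3_mid in the frame of rack between 0.05 and 0.06 m and y of t3_mid in the frame of rack between -0.036 and 0.036 m and x of t3_mid in the frame of rack between -0.155 and 0.155 m and z of t4_mid in the frame of rack between 0.05 and 0.06 m and y of t4_mid in the frame of rack between -0.036 and 0.036 m and x of t4_mid in the frame of rack between -0.155 and 0.155 m and z of n1_mid in the frame of rack between 0.05 and 0.06 m and y of n1_mid in the frame of rack between -0.036 and 0.036 m and x of n1_mid in the frame of rack between -0.155 and 0.155 m and contact force between each of t1, t2, t3, t4, n1 and the fingers below 0.05 N and value of joint bail above 0.3 rad), for 0.2 s.
2. the bail is swung down into its catches (value of joint bail below 0.07 rad), for 0.2 s.
At the end, for the whole second after the job is handed in: every bottle present stands within 0.12 rad of upright, cap up, on the floor of the lane between the rails and the end boards (centre within 36 mm of the lane's middle line), at rest; the bail is within 0.07 rad of fully down (angle between each of t1_mid, t2_mid, t3_mid, t4_mid, n1_mid's own z axis and vertical below 0.12 rad and z of t1_mid in the frame of rack between 0.05 and 0.06 m and y of t1_mid in the frame of rack between -0.036 and 0.036 m and x of t1_mid in the frame of rack between -0.155 and 0.155 m and z of t2_mid in the frame of rack between 0.05 and 0.06 m and y of t2_mid in the frame of rack between -0.036 and 0.036 m and x of t2_mid in the frame of rack between -0.155 and 0.155 m and z of t3_mid in the frame of rack between 0.05 and 0.06 m and y of t3_mid in the frame of rack between -0.036 and 0.036 m and x of t3_mid in the frame of rack between -0.155 and 0.155 m and z of t4_mid in the frame of rack between 0.05 and 0.06 m and y of t4_mid in the frame of rack between -0.036 and 0.036 m and x of t4_mid in the frame of rack between -0.155 and 0.155 m and z of n1_mid in the frame of rack between 0.05 and 0.06 m and y of n1_mid in the frame of rack between -0.036 and 0.036 m and x of n1_mid in the frame of rack between -0.155 and 0.155 m and linear speed of each of t1, t2, t3, t4, n1 below 0.03 m/s and value of joint bail below 0.07 rad); the robot touches nothing.
It fails at once if a seal, the cup, the die or the terminal cover is pushed more than 30 mm out of place (distance of any of seal1, seal2, seal3, seal4, cup, die, cover from where it was at the start of the episode above 0.03 m).
Of t1, t2, t3, t4 only 3 to 4 are there at a start; the rules pass over those that are not, and their reading is None.
At some moment in a run one of t1, t2, t3, t4, n1 may be knocked a few centimetres aside while the robot is not near it.
Once in a run the grip may slacken for a moment while it holds something.
It also fails if it takes over 210 s, if anything falls off the work surface, if the arm or the gripper's body presses on something with over 40 N, if the wrist force passes 120 N, or if a joint passes its speed limit or range.

## Robot

A 6-joint arm with a two-finger parallel gripper is mounted at the origin on the work surface. World frame = base frame: x ahead of the robot, y to its left, z up, the work surface at z = 0. Lengths are in m, angles in rad, forces in N, time in s.
With the tool pointing down it reaches from about 0.425 to 0.95 m from the base axis. Payload 3.5 kg.
Tool frame: the origin (TCP) lies at the very end of the fingers, on their centre line; the grasp point (between the pads) lies 19 mm behind it (tcp_to_grasp is the distance from the TCP to the grasp point, in m); z points along the fingers, y is the direction in which the jaws open and shut (so a half turn about z gives the same grasp; the last joint's range is limited). The gripper opens to 85 mm and grips with 20 to 120 N. Pads are 22 mm wide; open, the fingers measure 114 mm over their backs; the gripper's body (76 mm by 85 mm) begins 54 mm behind the grasp point. The pads swing forward as they close: fully open they stand 13 mm farther back than shut.
Start: joints at [1.011, 0.286, 1.577, -0, 1.279, -0.15], TCP at [0.269, 0.619, 0.231] pointing down, gripper open.
Joint ranges: [-2.77, 2.77], [-0.9, 2.22], [0.21, 2.48], [-1.53, 4.67], [0.24, 2.81], [-2.84, 2.84]. Speed limits (rad/s): [2.79, 2.79, 3.14, 3.14, 3.14, 3.14].

## Interface

Orientations are given as a unit quaternion [x, y, z, w].
In Python, from plant import * gives the robot as it stands. The module is installed in compiled form; this text tells all that it offers.
- The arm moves only by the tool arm_command, never from a script. Its argument "steps" is a list of rows, each a list of 3 entries, a list of its own where there are three numbers: the turn, a rotation vector about the tool's x, y, z in rad, then the shift along the tool's x, y, z in m, then the gripper command: -1 is shut, 1 is fully open, values between are in proportion. A call has 1 to 12 rows; each row is the pose to reach, as a shift and turn from the pose measured when the call began, along the tool's axes at that moment; what a row does not reach only later rows make up. A row lasts 1/8 s, in which the tool goes at most 62.5 mm and 10.7 degrees, less where a joint would pass 70% of its speed; a pose out of reach is approached as far as the arm can. A call with a gripper value outside its range is refused whole. The fingers move at their own pace and stop on an object; "force" is the grip in N (left out, the last holds). Time passes only in rows, so rows that repeat a pose let the fingers close. It gives the time, the measured TCP pose, the force and the opening at its end, in the units of the state.
- get_state(): the state, without advancing time (a new reading comes with each control period).
- read_camera(name): name is "scene" or "side" or "wrist"; returns a dict with "frame" (400x640x3 uint8, red, green, blue), "vfov" (degrees; the focal length in pixels is half the picture's height over the tangent of half this angle, whatever the lens; pixels are square), "cx", "cy" (the principal point, pixels), "dist" ([k1, k2, p1, p2, k3] as OpenCV has them; the pictures are not rectified), "position" and "rotation" of the camera in the world; the wrist camera has in their place "mount" (4x4, takes a point from camera to tool coordinates, whose origin is the TCP and whose axes are the flange's). Camera axes: x right, y up, looking along -z (the intrinsics and any distortion apply to the point x, -y, -z); pixel columns grow to the right and rows downward; lengths in m; the calibration is good to about 2 mm. A picture is of the moment at which its call begins: read the wrist's pose just before it. There is no depth.
- sign_off(): hands the job in, once; it reports no verdict.
The state is a dict: "time": time; "qpos": joint angles; "dq": joint speeds; "joint_efforts": joint torques, N m; "eef_pos": TCP position; "tcp_rot": TCP orientation; "contact_force": force on the tool from outside, world axes, zero at the start; "wrist_torque": the same for the moment, N m; "opening": opening from 0.0 (shut) to 1.0 (fully open).
Only numpy, scipy, OpenCV 4.12 (cv2) and the standard library are available. Lean on these libraries where they do the work, as an engineer would, in place of code of your own. Each camera call takes 0.05 s, during which the arm holds its last target.

## Working session

There is one attempt and no reset: what is moved stays moved. The work goes in short steps, Python scripts to look and compute and a tool call to move; the robot and the scene stay as the last step left them, time stands still between calls to the robot, and variables do not carry over. Pictures are saved under pics/ and viewed, and the job is handed in when it is done.

Besides the shell and the picture viewer there is one more tool, called after "Call:" as name(argument=value, ...), one argument or row to a line, values as JSON. arm_command: Moves the arm, as the interface text tells. Its arguments: {"type":"object","properties":{"steps":{"type":"array"},"force":{"type":"number"}},"required":["steps"]}

```bash
mkdir -p pics; ls
python3 - <<'E'
from plant import *
import cv2
s=get_state();print(s)
for n in("scene","side","wrist"):
    c=read_camera(n);cv2.imwrite(f"pics/{n}0.png",c["frame"][:,:,::-1])
    print({k:v for k,v in c.items() if k!="frame"})
E
```

```text
pics
{'time': 0.0, 'qpos': array([ 1.01101324e+00,  2.87198311e-01,  1.57818974e+00, -7.40650751e-06,
        1.27860235e+00, -1.49999944e-01]), 'dq': array([0.00015545, 0.00035881, 0.00191357, 0.00063473, 0.00024583,
       0.00154509]), 'joint_efforts': array([ 4.92517793e-04, -4.05975151e+01, -2.92631328e+01, -1.26004193e-04,
        5.79469561e-03, -1.78698400e-05]), 'eef_pos': array([0.26854514, 0.61855729, 0.22991852]), 'tcp_rot': array([ 2.03459805e-01,  9.79082566e-01, -1.12539763e-03, -4.13271218e-04]), 'contact_force': array([ 0.11122621, -0.30587101, -0.24963486]), 'wrist_torque': array([ 0.03709496, -0.0242798 ,  0.01597204]), 'opening': 1.0000004232988478}
{'vfov': 53.84875455243374, 'cx': 319.73800923597776, 'cy': 194.53182808004738, 'dist': array([-0.01643676,  0.        ,  0.        ,  0.        ,  0.        ]), 'position': array([1.1842822 , 0.1088902 , 0.58139415]), 'rotation': array([0.29524598, 0.32183136, 0.66266356, 0.60838425])}
{'vfov': 54.516014658973184, 'cx': 321.8903106934007, 'cy': 200.81356760286624, 'dist': array([0.01043913, 0.        , 0.        , 0.        , 0.        ]), 'position': array([ 0.2460129 , -0.4827703 ,  0.49526461]), 'rotation': array([ 0.45407612, -0.12743744, -0.22609525,  0.8523236 ])}
{'vfov': 67.55550366908054, 'cx': 318.71410781933673, 'cy': 201.88861102410667, 'dist': array([-0.02538707,  0.        ,  0.        ,  0.        ,  0.        ]), 'mount': array([[-5.27733768e-04,  9.60802954e-01,  2.77231680e-01,
         7.16017732e-02],
       [ 9.99999729e-01,  3.64727054e-04,  6.39547374e-04,
        -2.39710478e-04],
       [ 5.13365113e-04,  2.77231943e-01, -9.60802886e-01,
        -1.42117420e-01],
       [ 0.00000000e+00,  0.00000000e+00,  0.00000000e+00,
         1.00000000e+00]])}
```

View pics/scene0.png

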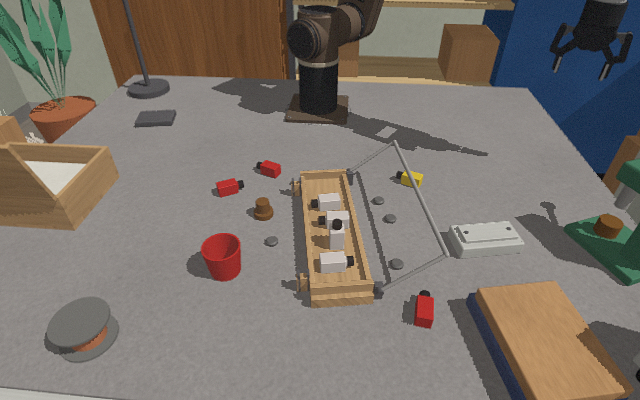

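View pics/side0.png

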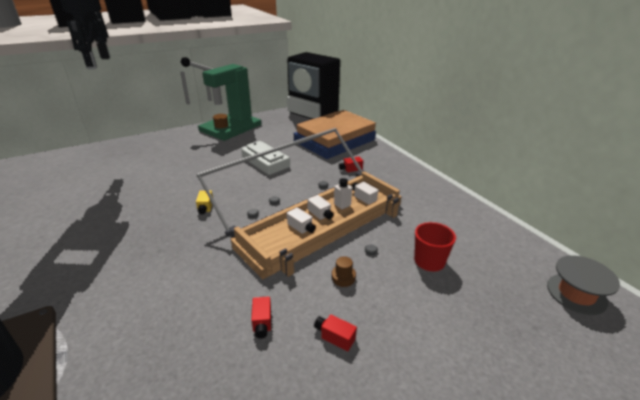

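View pics/wrist0.png

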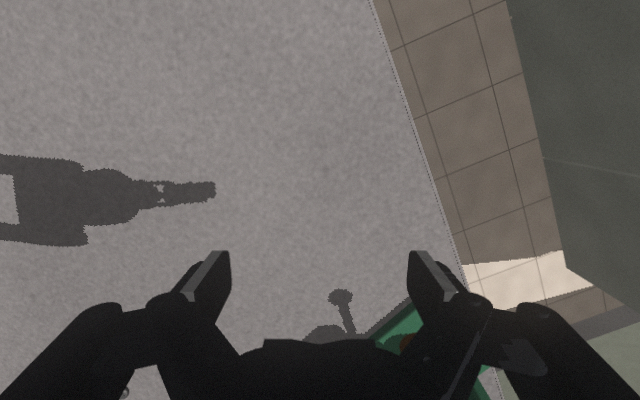

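```bash
cat > h.py <<'E'
from plant import *
import numpy as np, cv2
from scipy.spatial.transform import Rotation as R
def K(c):
    f=200/np.tan(np.radians(c["vfov"]/2)); return np.array([[f,0,c["cx"]],[0,f,c["cy"]],[0,0,1.]])
F=np.diag([1.,-1,-1])
def pose(c,s=None):
    if "mount" in c:
        M=c["mount"];Rt=R.from_quat(s["tcp_rot"]).as_matrix()
        return s["eef_pos"]+Rt@M[:3,3], Rt@M[:3,:3]
    return c["position"],R.from_quat(c["rotation"]).as_matrix()
def ray(c,uv,s=None):
    p=cv2.undistortPoints(np.array(uv,float).reshape(-1,1,2),K(c),c["dist"]).reshape(-1,2)
    o,Rm=pose(c,s)
    d=np.c_[p,np.ones(len(p))]@F@Rm.T
    return o,d
def onz(c,uv,z,s=None):
    o,d=ray(c,uv,s); return o+d*((z-o[2])/d[:,2])[:,None]
def proj(c,P,s=None):
    o,Rm=pose(c,s)
    q=(np.atleast_2d(P)-o)@Rm@F
    return cv2.projectPoints(q,np.zeros(3),np.zeros(3),K(c),c["dist"])[0].reshape(-1,2)
def snap(n,f,box=None,k=1):
    s=get_state();c=read_camera(n);im=c["frame"][:,:,::-1].copy()
    if box: x0,y0,x1,y1=box; im=cv2.resize(im[y0:y1,x0:x1],None,fx=k,fy=k,interpolation=cv2.INTER_CUBIC)
    cv2.imwrite("pics/"+f,im); return c,s
E
python3 - <<'E'
from h import *
snap("scene","s1.png",(270,130,470,320),3)
snap("side","d1.png",(190,110,410,290),3)
E
```

```text
(no output)
```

View pics/s1.png

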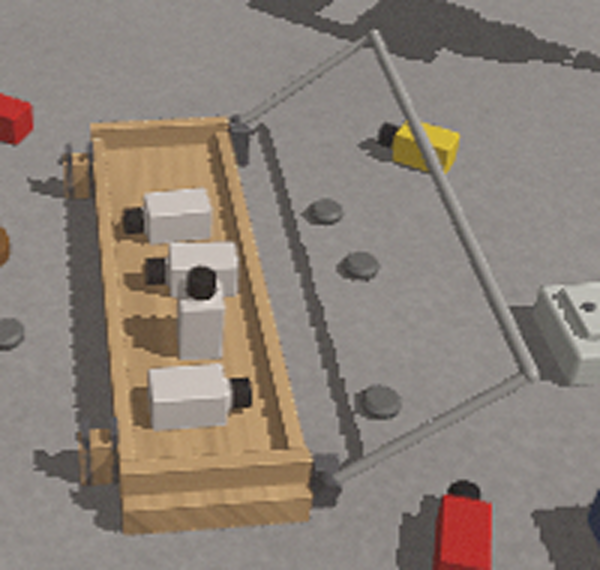

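View pics/d1.png

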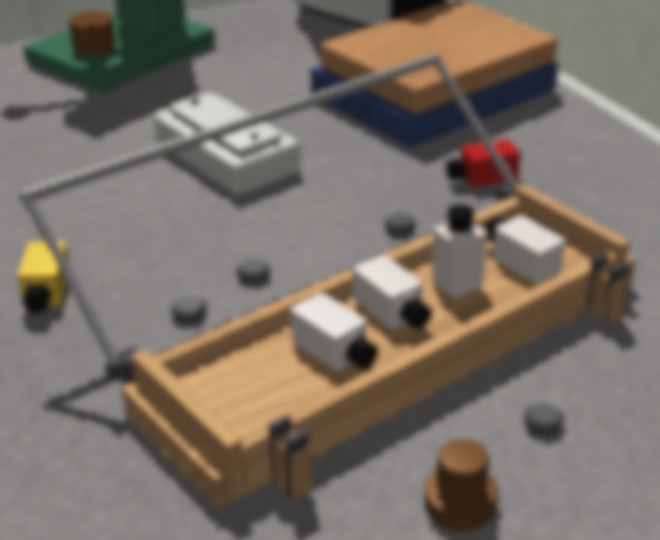

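Run:
```python
from h import *
c=read_camera("scene")
f=lambda L:[(270+u/3,130+v/3) for u,v in L]
print(onz(c,f([(122,466),(307,456),(96,137),(228,128)]),.044).round(4))
# tipped bottle tops at z=.052
print(onz(c,f([(145,198),(207,191),(211,208),(149,216), (148,375),(226,366),(229,389),(151,400),(168,248),(234,244),(238,261)]),.052).round(4))
print("n1 cap",onz(c,f([(202,276)]),.086).round(4))
print("seals",onz(c,f([(324,207),(359,262),(380,398),(8,330)]),.01).round(4))
d=read_camera("side")
g=lambda L:[(190+u/3,110+v/3) for u,v in L]
print("bar ends")
for a,b in(((374,36),(25,195)),((530,375),(435,60))):
    o,d1=ray(c,f([a]));p,d2=ray(d,g([b]));
    A=np.c_[d1[0],-d2[0]];t=np.linalg.lstsq(A,p-o,rcond=None)[0]
    print(o+d1[0]*t[0],p+d2[0]*t[1])
```

```text
[[0.7552 0.0564 0.044 ]
 [0.739  0.1615 0.044 ]
 [0.4362 0.0028 0.044 ]
 [0.4151 0.1054 0.044 ]]
[[0.5196 0.0487 0.052 ]
 [0.5076 0.0929 0.052 ]
 [0.527  0.0966 0.052 ]
 [0.5397 0.0533 0.052 ]
 [0.6915 0.0658 0.052 ]
 [0.68   0.1126 0.052 ]
 [0.6987 0.1151 0.052 ]
 [0.7113 0.0693 0.052 ]
 [0.5731 0.0693 0.052 ]
 [0.565  0.1141 0.052 ]
 [0.5824 0.1174 0.052 ]]
n1 cap [[0.6371 0.0948 0.086 ]]
seals [[ 0.4662  0.1824  0.01  ]
 [ 0.5283  0.2059  0.01  ]
 [ 0.6597  0.2124  0.01  ]
 [ 0.6191 -0.0364  0.01  ]]
bar ends
[0.37291277 0.21514894 0.10857153] [0.37308388 0.21492726 0.10822808]
[0.72700551 0.27669487 0.10886792] [0.72797176 0.27535976 0.10745873]
```

```bash
cat >> h.py <<'E'
RC=np.array([.582,.0808]); YAW=.17
def rw(p,z=None):
    p=np.array(p,float);c,s=np.cos(YAW),np.sin(YAW)
    return np.r_[RC+[c*p[0]-s*p[1],s*p[0]+c*p[1]],p[2:]]
def wr(P):
    P=np.atleast_2d(P);c,s=np.cos(YAW),np.sin(YAW);d=P[:,:2]-RC
    return np.c_[c*d[:,0]+s*d[:,1],-s*d[:,0]+c*d[:,1],P[:,2:]]
def Rt(phi,yaw=None):
    ex=np.array([1.,0,0]);b=np.array([0,np.sin(phi),np.cos(phi)]);z=-b
    M=np.c_[np.cross(ex,z),ex,z]
    return R.from_euler('z',YAW if yaw is None else yaw).as_matrix()@M
def rel(tcp,phi,s=None,yaw=None):
    s=s or get_state();R0=R.from_quat(s["tcp_rot"]).as_matrix()
    return (R.from_matrix(R0.T@Rt(phi,yaw)).as_rotvec().round(3),(R0.T@(np.array(tcp)-s["eef_pos"])).round(4))
def grel(gr,phi,s=None):
    "grasp point in rack coords -> move"
    M=Rt(phi); return rel(rw(gr)+M[:,2]*.019,phi,s)
E
python3 -c "
from h import *
print(rel([.58,.08,.25],0))"
```

```text
(array([-0.001,  0.   ,  0.991]), array([-0.5001, -0.3704, -0.0188]))
```

Call:
arm_command(
  steps=[
    [[0, 0, 0.991], [-0.5, -0.37, -0.019], 1],
    [[0, 0, 0.991], [-0.5, -0.37, -0.019], 1],
    [[0, 0, 0.991], [-0.5, -0.37, -0.019], 1],
    [[0, 0, 0.991], [-0.5, -0.37, -0.019], 1],
    [[0, 0, 0.991], [-0.5, -0.37, -0.019], 1],
    [[0, 0, 0.991], [-0.5, -0.37, -0.019], 1],
    [[0, 0, 0.991], [-0.5, -0.37, -0.019], 1],
    [[0, 0, 0.991], [-0.5, -0.37, -0.019], 1],
    [[0, 0, 0.991], [-0.5, -0.37, -0.019], 1],
    [[0, 0, 0.991], [-0.5, -0.37, -0.019], 0.5],
    [[0, 0, 0.991], [-0.5, -0.37, -0.019], 0.5],
    [[0, 0, 0.991], [-0.5, -0.37, -0.019], 0.5],
  ],
)

```text
time: 1.85
eef_pos: [0.5797, 0.0805, 0.2499]
tcp_rot: [0.645, 0.764, -0.0, -0.0]
contact_force: [-0.4, -0.2, -0.4]
opening: 0.748
```

Run:
```python
from h import *
c,s=snap("wrist","w1.png",(80,0,620,400),1.45)
print(s["eef_pos"],s["qpos"],s["opening"],rel([.58,.08,.25],0,s))
```

```text
[0.57972797 0.08054635 0.24992706] [-3.52144259e-02  7.65101770e-02  1.78305114e+00  2.91982739e-05
  1.28306764e+00 -2.04536588e-01] 0.7478641992455843 (array([-0.001, -0.   , -0.001]), array([-0.0006,  0.0002, -0.0001]))
```

View pics/w1.png

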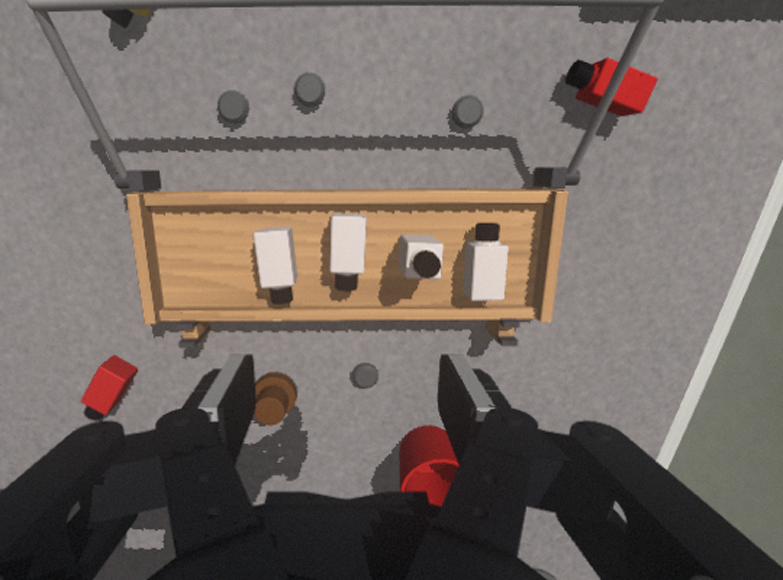

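```bash
cat > meas.py <<'E'
from h import *
s=get_state();c=read_camera("wrist");im=c["frame"]
hsv=cv2.cvtColor(im,cv2.COLOR_RGB2HSV)
f=lambda L:[(80+u/1.45,v/1.45) for u,v in L]
E
python3 - <<'E'
from meas import *
print("endboard outer corners z.044",onz(c,f([(129,195),(148,322),(567,192),(551,321)]),.044,s).round(4))
print("rail outer z.036",onz(c,f([(300,191),(300,321),(500,190),(500,321)]),.036,s).round(4))
m=((hsv[...,1]<45)&(hsv[...,2]>135)).astype(np.uint8)
cs,_=cv2.findContours(m,cv2.RETR_EXTERNAL,cv2.CHAIN_APPROX_NONE)
for k in cs:
    if cv2.contourArea(k)<300: continue
    r=cv2.minAreaRect(k);b=cv2.boxPoints(r)
    if not(100<r[0][1]<230 and 200<r[0][0]<470):continue
    P=onz(c,b,.052,s);print("box",r[0],wr(P[:,:3]).round(4).tolist(),wr(P.mean(0)).round(4), np.linalg.norm(P[0]-P[1]).round(4),np.linalg.norm(P[1]-P[2]).round(4))
print("n1cap",wr(onz(c,f([(427,264)]),.086,s)))
print("seals",onz(c,f([(233,105),(309,88),(468,110),(365,375)]),.01,s).round(3))
import sys
E
```

```text
endboard outer corners z.044 [[ 0.4002  0.1018  0.044 ]
 [ 0.42   -0.0029  0.044 ]
 [ 0.7408  0.1627  0.044 ]
 [ 0.7602  0.0566  0.044 ]]
rail outer z.036 [[0.5326 0.1268 0.036 ]
 [0.5482 0.0173 0.036 ]
 [0.6907 0.155  0.036 ]
 [0.7203 0.0469 0.036 ]]
box (417.0, 187.0) [[0.0952, 0.0152, 0.052], [0.1229, 0.0152, 0.052], [0.1278, -0.0329, 0.052], [0.099, -0.0329, 0.052]] [[ 0.1112 -0.0088  0.052 ]] 0.0277 0.0483
box (269.7538757324219, 178.0308074951172) [[-0.0773, 0.024, 0.052], [-0.0477, 0.0276, 0.052], [-0.0433, -0.0204, 0.052], [-0.0741, -0.0244, 0.052]] [[-0.0606  0.0017  0.052 ]] 0.0298 0.0482
box (319.3604736328125, 168.15054321289062) [[-0.0184, -0.0101, 0.052], [-0.0154, 0.0381, 0.052], [0.0116, 0.0367, 0.052], [0.0096, -0.0117, 0.052]] [[-0.0031  0.0133  0.052 ]] 0.0483 0.027
box (301.49835205078125, 116.68685913085938) [[-0.1739, 0.0853, 0.052], [0.1277, 0.0865, 0.052], [0.1311, 0.0568, 0.052], [-0.1778, 0.0553, 0.052]] [[-0.0232  0.071   0.052 ]] 0.3016 0.03
box (317.96868896484375, 172.56668090820312) [[-0.4646, -0.2292, 0.052], [-0.3319, 0.1904, 0.052], [0.3282, 0.1832, 0.052], [0.4515, -0.2415, 0.052]] [[-0.0042 -0.0243  0.052 ]] 0.4401 0.6602
n1cap [[0.05453686 0.00486347 0.086     ]]
seals [[ 0.466  0.184  0.01 ]
 [ 0.526  0.207  0.01 ]
 [ 0.657  0.213  0.01 ]
 [ 0.617 -0.037  0.01 ]]
```

```bash
sed -i 's/^RC=.*/RC=np.array([.580,.0797]); YAW=.173/' h.py; python3 -c "
from h import *
print(grel([-.0586,-.03,.15],np.radians(-50)))
print(grel([-.0586,0,.1],np.radians(-50)))"
```

```text
(array([-0.   ,  0.873, -0.002]), array([-0.0175, -0.0582,  0.1123]))
(array([-0.   ,  0.873, -0.002]), array([ 0.0125, -0.0582,  0.1623]))
```

Call:
arm_command(
  steps=[
    [[0, 0.18, 0], [-0.018, -0.058, 0.05], 0.47],
    [[0, 0.36, 0], [-0.018, -0.058, 0.08], 0.47],
    [[0, 0.54, 0], [-0.018, -0.058, 0.112], 0.47],
    [[0, 0.72, 0], [-0.018, -0.058, 0.112], 0.47],
    [[0, 0.873, -0.002], [-0.018, -0.058, 0.112], 0.47],
    [[0, 0.873, -0.002], [-0.018, -0.058, 0.112], 0.47],
    [[0, 0.873, -0.002], [-0.018, -0.058, 0.112], 0.47],
  ],
)

```text
time: 2.82
eef_pos: [0.5252, 0.055, 0.1386]
tcp_rot: [0.583, 0.695, 0.271, -0.323]
contact_force: [0.3, 0.6, 0.6]
opening: 0.737
```

Run:
```python
from h import *
c,s=snap("wrist","w2.png");snap("side","d2.png",(160,80,480,320),2.4);snap("scene","s2.png",(200,60,500,320),2.4)
M=R.from_quat(s["tcp_rot"]).as_matrix();print(wr(s["eef_pos"]-M[:,2]*.019),s["qpos"].round(3),s["opening"])
print(grel([-.0586,0,.06],np.radians(-50),s),grel([-.0586,0,.048],np.radians(-50),s))
```

```text
[[-0.058198   -0.02943536  0.1508234 ]] [-0.41   0.285  1.944  0.693  1.511 -0.849] 0.7370990459885105
(array([-0.001,  0.002,  0.002]), array([-0.0504, -0.0004,  0.081 ])) (array([-0.001,  0.002,  0.002]), array([-0.0596, -0.0004,  0.0888]))
```

View pics/d2.png

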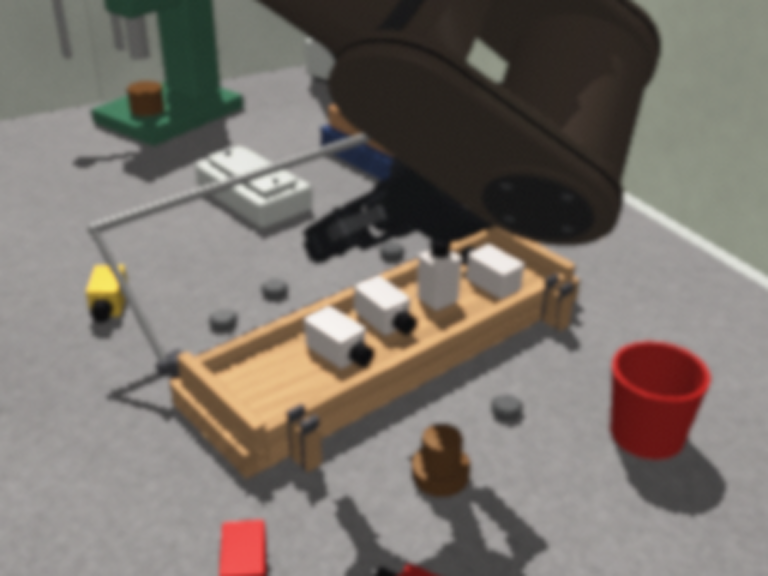

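View pics/w2.png

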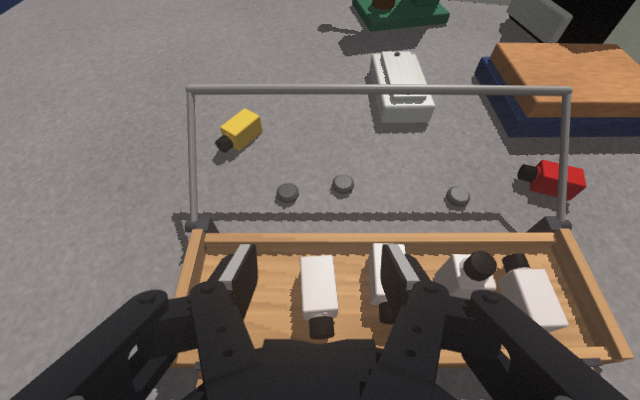

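View pics/s2.png

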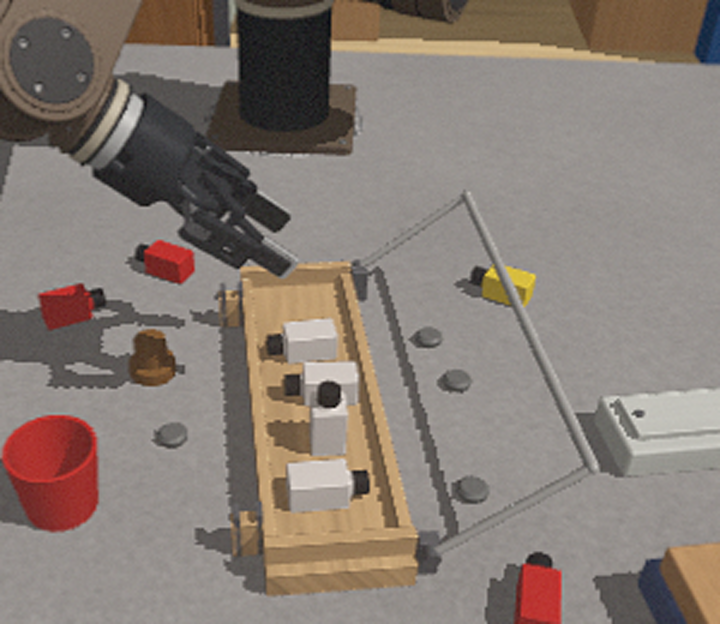

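Call:
arm_command(
  steps=[
    [[0, 0, 0], [0, 0, 0], -0.06],
    [[0, 0, 0], [0, 0, 0], -0.06],
    [[0, 0, 0], [0, 0, 0], -0.06],
    [[0, 0, 0], [-0.025, 0, 0.04], -0.06],
    [[0, 0, 0], [-0.05, 0, 0.081], -0.06],
    [[0, 0, 0], [-0.055, 0, 0.085], -0.06],
    [[0, 0, 0], [-0.06, 0, 0.089], -0.06],
    [[0, 0, 0], [-0.06, 0, 0.089], -0.06],
  ],
)

```text
time: 3.98
eef_pos: [0.5218, 0.083, 0.0371]
tcp_rot: [0.582, 0.695, 0.272, -0.321]
contact_force: [-0.6, 0.5, 0.6]
opening: 0.473
```

Run:
```python
from h import *
c,s=snap("wrist","w3.png");snap("side","d3.png",(160,80,480,320),2.4);snap("scene","s3.png",(200,60,500,320),2.4)
M=R.from_quat(s["tcp_rot"]).as_matrix();print(wr(s["eef_pos"]-M[:,2]*.019),s["qpos"].round(3),s["opening"],s["contact_force"])
```

```text
[[-0.05679839 -0.00121318  0.04938663]] [-0.367  0.445  1.972  0.739  1.345 -0.952] 0.4733107560556568 [-0.55934435  0.52944363  0.58021989]
```

View pics/s3.png

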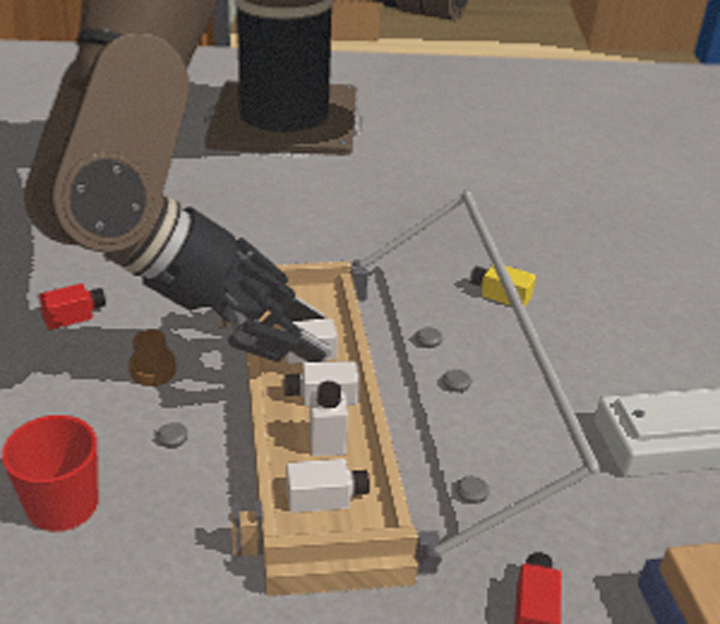

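View pics/w3.png

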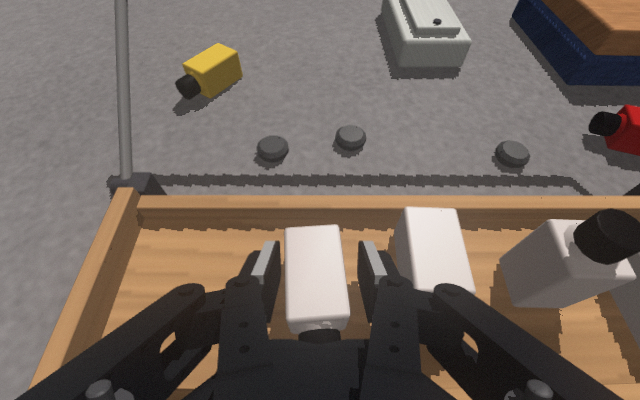

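Call:
arm_command(
  steps=[
    [[0, 0, 0], [0, 0, 0], -1],
    [[0, 0, 0], [0, 0, 0], -1],
    [[0, 0, 0], [0, 0, 0], -1],
    [[0, 0, 0], [0, 0, 0], -1],
    [[0, 0, 0], [0.0345, 0, -0.029], -1],
    [[0, 0, 0], [0.069, 0, -0.058], -1],
    [[0, 0, 0], [0.069, 0, -0.058], -1],
  ],
  force=40,
)

```text
time: 5.0
eef_pos: [0.5231, 0.0828, 0.1303]
tcp_rot: [0.582, 0.697, 0.273, -0.318]
contact_force: [0.0, 0.3, -0.5]
opening: 0.322
```

Run:
```python
from h import *
c,s=snap("wrist","w4.png");snap("scene","s4.png",(200,60,500,320),2.4)
M=R.from_quat(s["tcp_rot"]).as_matrix();print(wr(s["eef_pos"]-M[:,2]*.019),s["qpos"].round(3),s["opening"],s["contact_force"])
print(grel([-.1,0,.12],np.radians(40),s),grel([-.1,0,.054],np.radians(40),s))
```

```text
[[-0.05559987 -0.00158176  0.1425977 ]] [-0.366  0.278  1.969  0.721  1.466 -0.843] 0.3224286744153757 [ 0.01400159  0.25755408 -0.48629119]
(array([ 0.012, -1.564,  0.003]), array([-0.0348, -0.0448, -0.0033])) (array([ 0.012, -1.564,  0.003]), array([-0.085 , -0.0455,  0.0395]))
```

View pics/w4.png

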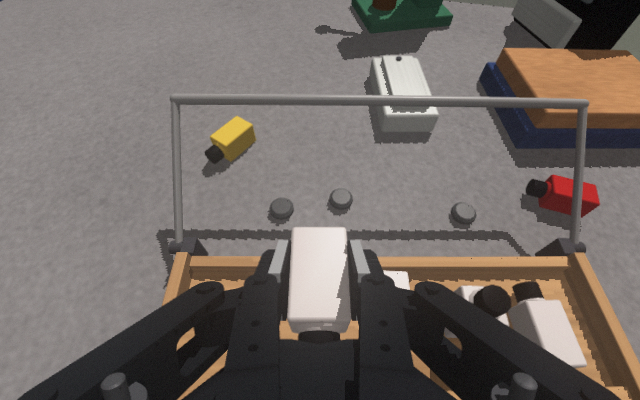

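Run:
```python
from h import *
s=get_state()
print(grel([-.1,-.012,.13],np.radians(40),s))
```

```text
(array([ 0.004, -1.567,  0.003]), array([-0.0331, -0.0424, -0.0218]))
```

Call:
arm_command(
  steps=[
    [[0, -0.16, 0], [-0.004, -0.006, -0.01], -1],
    [[0, -0.32, 0], [-0.008, -0.012, -0.02], -1],
    [[0, -0.48, 0], [-0.012, -0.018, -0.03], -1],
    [[0, -0.64, 0], [-0.016, -0.024, -0.03], -1],
    [[0, -0.8, 0], [-0.02, -0.03, -0.03], -1],
    [[0, -0.96, 0], [-0.024, -0.036, -0.03], -1],
    [[0, -1.12, 0], [-0.028, -0.042, -0.025], -1],
    [[0, -1.28, 0], [-0.033, -0.042, -0.022], -1],
    [[0, -1.44, 0], [-0.033, -0.042, -0.022], -1],
    [[0.004, -1.567, 0.003], [-0.033, -0.042, -0.022], -1],
    [[0.004, -1.567, 0.003], [-0.033, -0.042, -0.022], -1],
    [[0.004, -1.567, 0.003], [-0.033, -0.042, -0.022], -1],
  ],
)

```text
time: 6.6
eef_pos: [0.4855, 0.0384, 0.1146]
tcp_rot: [0.605, 0.72, -0.22, 0.261]
contact_force: [0.3, -1.1, -0.9]
opening: 0.321
```

Run:
```python
from h import *
c,s=snap("wrist","w5.png");snap("scene","s5.png",(200,60,500,320),2.4);snap("side","d5.png",(160,80,480,320),2.4)
M=R.from_quat(s["tcp_rot"]).as_matrix();print(wr(s["eef_pos"]-M[:,2]*.019),s["qpos"].round(3),s["opening"],s["contact_force"])
print(grel([-.1,-.012,.07],np.radians(40),s),grel([-.1,-.012,.0535],np.radians(40),s))
```

```text
[[-0.10018379 -0.01217285  0.12917417]] [ 0.2    0.123  2.123 -0.81   1.088  0.49 ] 0.32147780642885937 [ 0.31855269 -1.1192666  -0.8758135 ]
(array([-0.002, -0.001,  0.001]), array([0.0381, 0.0003, 0.0453])) (array([-0.002, -0.001,  0.001]), array([0.0487, 0.0004, 0.0579]))
```

View pics/s5.png

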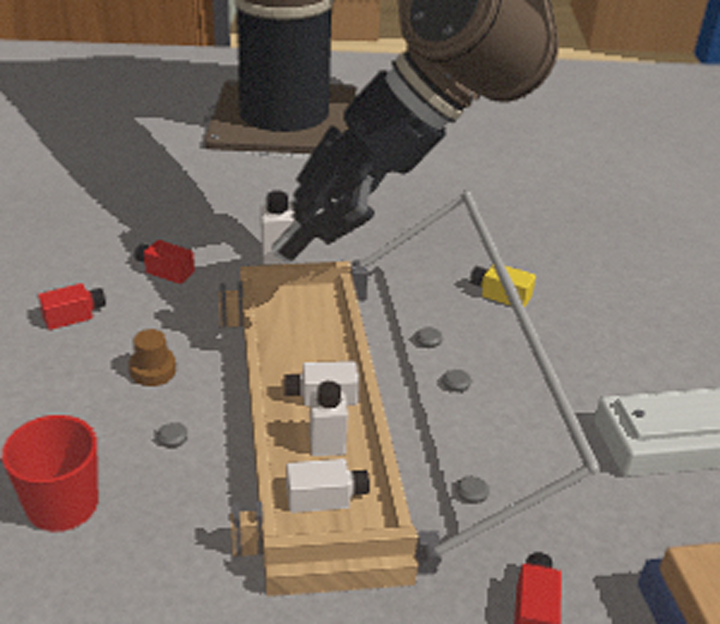

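View pics/d5.png

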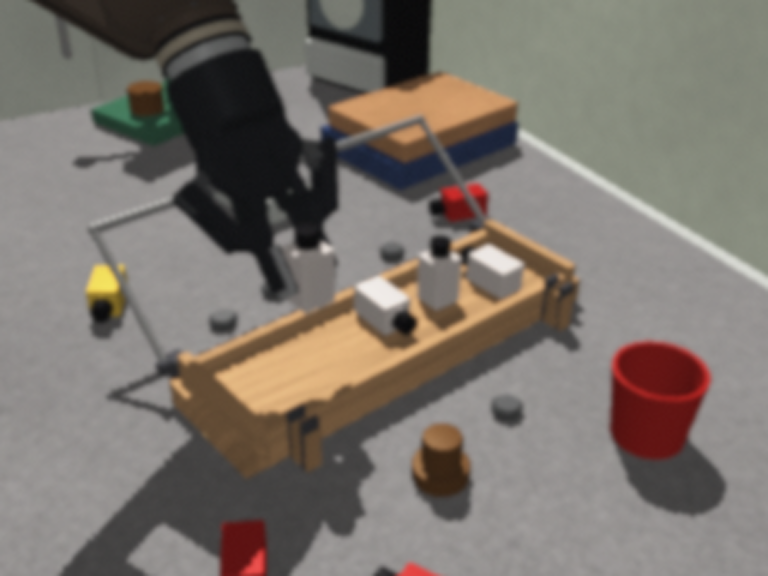

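Call:
arm_command(
  steps=[
    [[0, 0, 0], [0.019, 0, 0.023], -1],
    [[0, 0, 0], [0.038, 0, 0.045], -1],
    [[0, 0, 0], [0.043, 0, 0.052], -1],
    [[0, 0, 0], [0.0465, 0, 0.0555], -1],
    [[0, 0, 0], [0.0465, 0, 0.0555], -1],
  ],
)

```text
time: 7.38
eef_pos: [0.487, 0.0379, 0.0444]
tcp_rot: [0.606, 0.719, -0.219, 0.262]
contact_force: [-0.4, -0.0, -0.5]
opening: 0.319
```

Run:
```python
from h import *
c,s=snap("wrist","w6.png");snap("scene","s6.png",(260,80,460,240),3.6);snap("side","d6.png",(190,110,410,290),3.5)
M=R.from_quat(s["tcp_rot"]).as_matrix();print(wr(s["eef_pos"]-M[:,2]*.019),s["qpos"].round(3),s["opening"],s["contact_force"])
```

```text
[[-0.09879115 -0.01291851  0.05892096]] [ 0.199  0.26   2.132 -0.877  0.989  0.62 ] 0.3193569987607362 [-0.40161501 -0.01062576 -0.47673525]
```

View pics/s6.png

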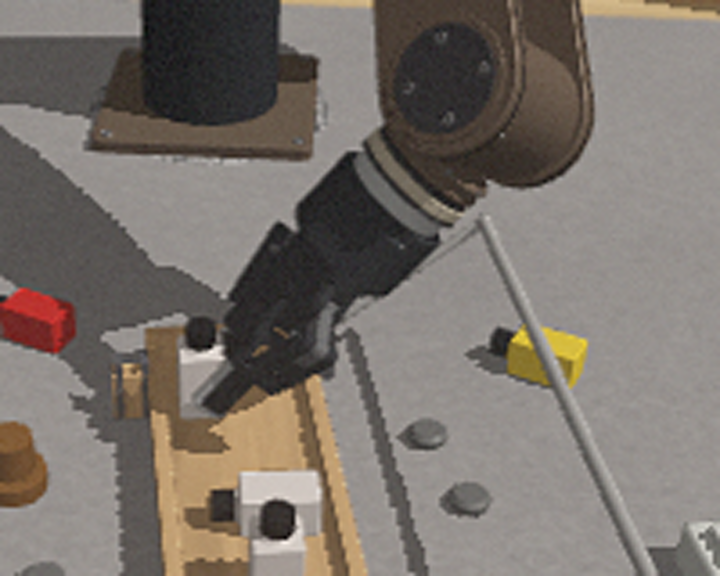

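View pics/d6.png

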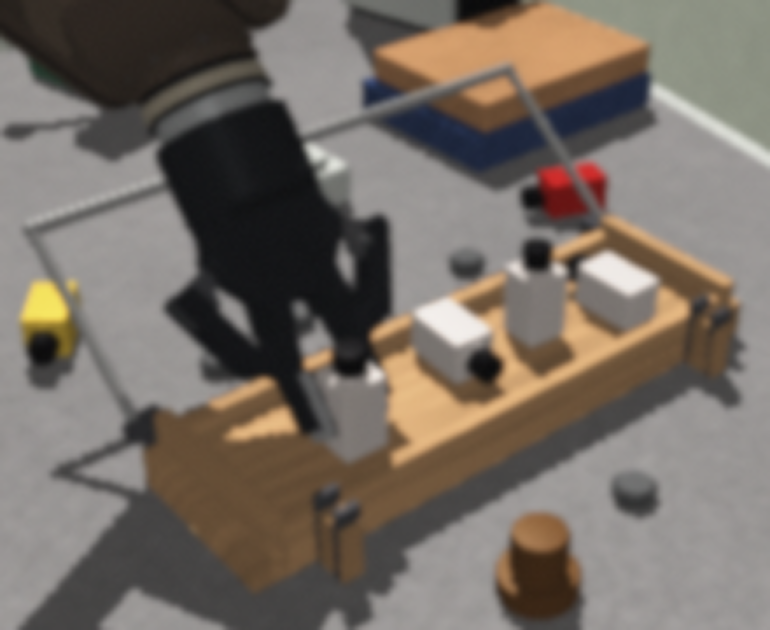

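Call:
arm_command(
  steps=[
    [[0, 0, 0], [0.002, 0, 0.0023], -1],
    [[0, 0, 0], [0.0035, 0, 0.004], -1],
    [[0, 0, 0], [0.0035, 0, 0.004], -1],
  ],
)

```text
time: 7.9
eef_pos: [0.4869, 0.0383, 0.039]
tcp_rot: [0.605, 0.719, -0.219, 0.262]
contact_force: [-1.0, 0.0, -0.5]
opening: 0.324
```

```bash
cat > st.py <<'E'
from h import *
s=get_state();M=R.from_quat(s["tcp_rot"]).as_matrix();b=-(R.from_euler('z',-YAW).as_matrix()@M[:,2])
print("grasp",wr(s["eef_pos"]-M[:,2]*.019).round(4),"tilt",np.degrees(np.arctan2(b[1],b[2])).round(1),s["opening"].__round__(3),s["contact_force"].round(2),"t",s["time"])
E
python3 st.py
```

```text
grasp [[-0.0988 -0.0126  0.0536]] tilt 40.0 0.324 [-1.    0.04 -0.53] t 7.9
```

Call:
arm_command(
  steps=[
    [[0, 0, 0], [0.001, 0, 0.0012], -1],
    [[0, 0, 0], [0.0015, 0, 0.0018], -1],
    [[0, 0, 0], [0.0015, 0, 0.0018], -1],
  ],
)

```text
time: 8.28
eef_pos: [0.4869, 0.0382, 0.0366]
tcp_rot: [0.605, 0.719, -0.219, 0.262]
contact_force: [0.0, -0.0, -1.4]
opening: 0.322
```

```bash
python3 st.py; python3 -c "
from h import *
snap('scene','s7.png',(280,140,360,240),6)"
```

```text
grasp [[-0.0989 -0.0126  0.0511]] tilt 40.0 0.322 [ 0.   -0.03 -1.41] t 8.275
```

View pics/s7.png

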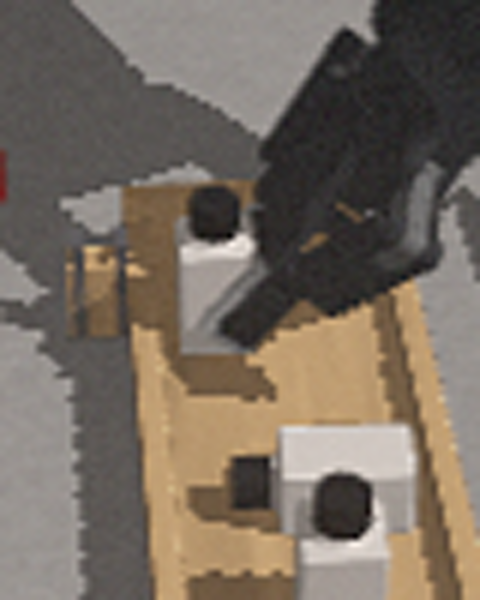

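```bash
python3 -c "
from h import *
c=read_camera('scene')
print(wr(onz(c,[(280+215/6,140+207/6)],.086)), wr(onz(c,[(280+180/6,140+353/6),(280+240/6,140+352/6)],.024)))
print(wr(onz(c,[(280+342/6,140+497/6)],.086)))"
```

```text
[[-0.09758848 -0.02271683  0.086     ]] [[-0.09144564 -0.03681534  0.024     ]
 [-0.09006293 -0.01427823  0.024     ]]
[[0.06109705 0.00418376 0.086     ]]
```

Call:
arm_command(
  steps=[
    [[0, 0, 0], [0.0007, 0, 0.0008], -1],
    [[0, 0, 0], [0.0014, 0, 0.0016], -1],
    [[0, 0, 0], [0.0014, 0, 0.0016], -1],
  ],
)

```text
time: 8.75
eef_pos: [0.4869, 0.0383, 0.0345]
tcp_rot: [0.605, 0.719, -0.219, 0.262]
contact_force: [0.4, -0.5, -0.7]
opening: 0.319
```

```bash
python3 st.py; python3 -c "
from h import *
c,s=snap('side','d8.png',(260,190,340,250),8)
c,s=snap('wrist','w8.png')
"
```

```text
grasp [[-0.0989 -0.0126  0.049 ]] tilt 40.0 0.319 [ 0.37 -0.53 -0.74] t 8.75
```

View pics/d8.png

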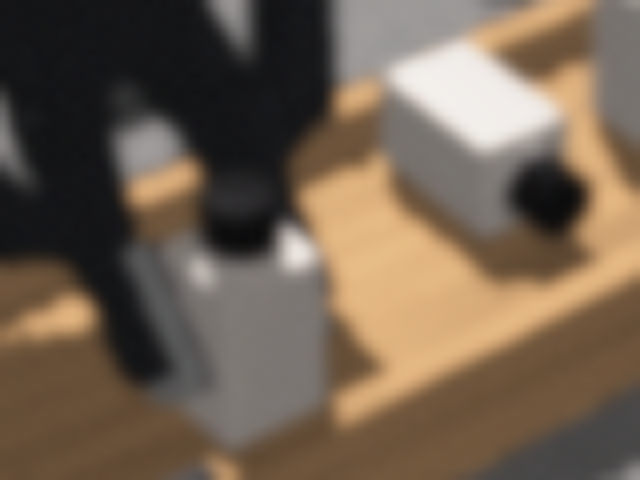

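View pics/w8.png

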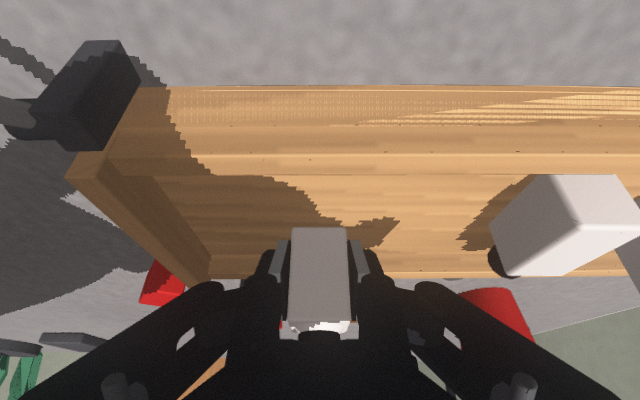

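```bash
cat >> h.py <<'E'
def tri(c,a,d,b):
    o,d1=ray(c,[a]);p,d2=ray(d,[b]);t=np.linalg.lstsq(np.c_[d1[0],-d2[0]],p-o,rcond=None)[0]
    A=o+d1[0]*t[0];B=p+d2[0]*t[1];return wr((A+B)/2)[0].round(4),np.linalg.norm(A-B).round(4)
E
python3 -c "
from h import *
c,_=snap('scene','s9.png',(280,140,360,240),6);d=read_camera('side')
print(tri(c,(310,198.5),d,(300.6,240.4)))
print(tri(c,(280+215/6,140+207/6),d,(260+240/8,190+190/8)))
"
```

```text
(array([-0.0879, -0.0381,  0.0267]), np.float64(0.0029))
(array([-0.0986, -0.0232,  0.0846]), np.float64(0.0016))
```

View pics/s9.png

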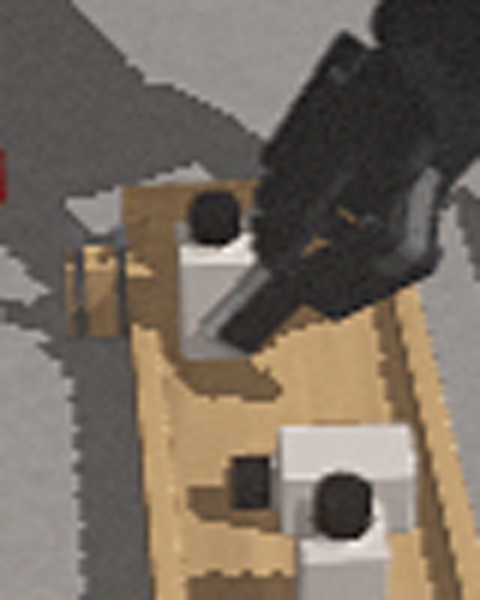

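Call:
arm_command(
  steps=[
    [[0, 0, 0], [0.0007, 0, 0.0008], -1],
    [[0, 0, 0], [0.0007, 0, 0.0008], -1],
  ],
)

```text
time: 9.2
eef_pos: [0.4873, 0.0382, 0.0343]
tcp_rot: [0.605, 0.718, -0.22, 0.263]
contact_force: [-1.0, 1.0, 3.9]
opening: 0.318
```

```bash
python3 st.py
```

```text
grasp [[-0.0985 -0.0127  0.0489]] tilt 40.1 0.318 [-1.04  0.96  3.88] t 9.2
```

Call:
arm_command(
  steps=[
    [[0, 0, 0], [0, 0, 0], -0.06],
    [[0, 0, 0], [0, 0, 0], -0.06],
    [[0, 0, 0], [0, 0, 0], -0.06],
    [[0, 0, 0], [0, 0, -0.02], -0.06],
    [[0, 0, 0], [0, 0, -0.06], -0.06],
    [[0, 0, 0], [-0.03, 0, -0.1], -0.06],
    [[0, 0, 0], [-0.03, 0, -0.1], -0.06],
  ],
)

```text
time: 10.07
eef_pos: [0.483, 0.081, 0.1357]
tcp_rot: [0.606, 0.718, -0.215, 0.266]
contact_force: [1.0, 0.0, 0.6]
opening: 0.47
```

```bash
python3 st.py;python3 - <<'E'
from h import *
snap("side","d10.png",(160,80,480,320),2.4);snap("scene","s10.png",(200,60,500,320),2.4)
print(grel([-.001,0.0,.15],np.radians(-50)))
E
```

```text
grasp [[-0.0955  0.0302  0.1502]] tilt 40.0 0.47 [1.04 0.02 0.62] t 10.075
(array([ 5.000e-03,  1.571e+00, -1.000e-03]), array([-0.0059,  0.0974, -0.003 ]))
```

View pics/s10.png

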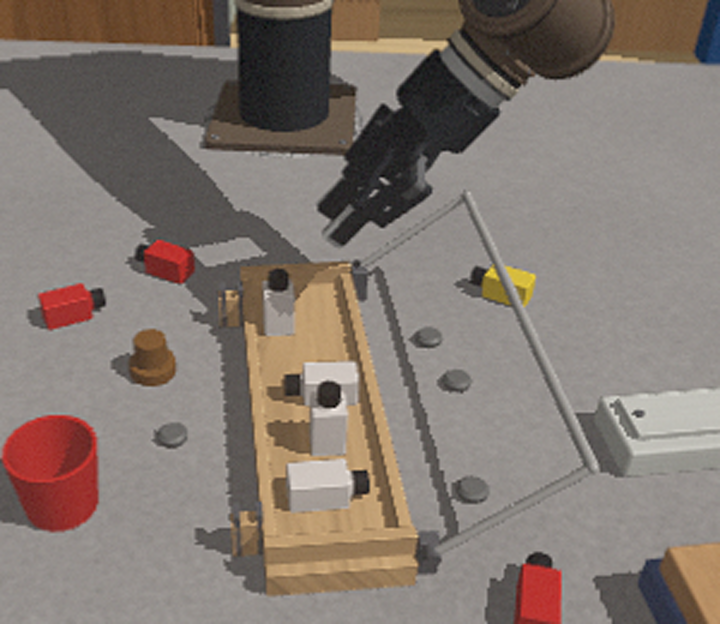

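View pics/d10.png

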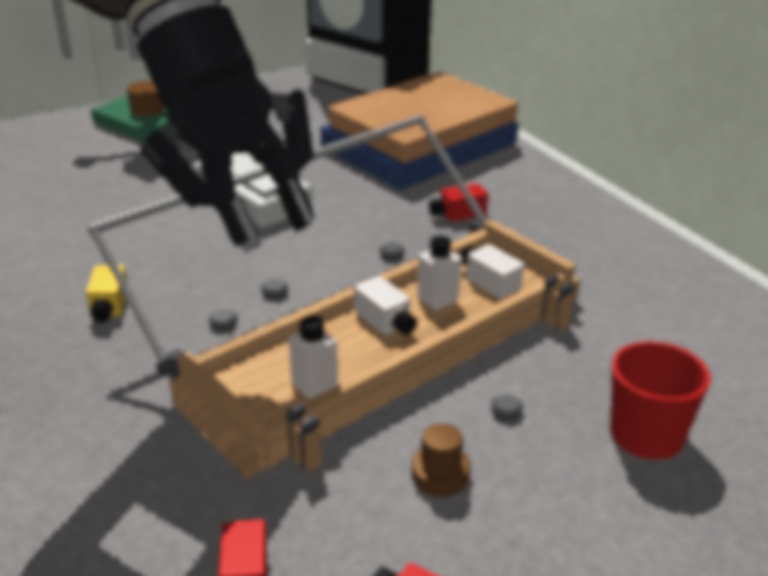

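Run:
```python
from h import *
print(grel([-.004,-.01,.14],np.radians(-50)),grel([-.004,.008,.048],np.radians(-50)))
```

```text
(array([ 5.000e-03,  1.571e+00, -1.000e-03]), array([-0.0071,  0.0943,  0.011 ])) (array([ 5.000e-03,  1.571e+00, -1.000e-03]), array([0.0658, 0.0939, 0.0699]))
```

Call:
arm_command(
  steps=[
    [[0, 0.16, 0], [-0.001, 0.01, -0.005], -0.06],
    [[0, 0.32, 0], [-0.002, 0.02, -0.01], -0.06],
    [[0, 0.48, 0], [-0.003, 0.03, -0.01], -0.06],
    [[0, 0.64, 0], [-0.004, 0.04, -0.01], -0.06],
    [[0, 0.8, 0], [-0.005, 0.05, -0.01], -0.06],
    [[0, 0.96, 0], [-0.006, 0.06, 0], -0.06],
    [[0, 1.12, 0], [-0.007, 0.075, 0.005], -0.06],
    [[0, 1.28, 0], [-0.007, 0.094, 0.011], -0.06],
    [[0, 1.44, 0], [-0.007, 0.094, 0.011], -0.06],
    [[0.005, 1.571, 0], [-0.007, 0.094, 0.011], -0.06],
    [[0.005, 1.571, 0], [-0.007, 0.094, 0.011], -0.06],
    [[0.005, 1.571, 0], [-0.007, 0.094, 0.011], -0.06],
  ],
)

```text
time: 11.68
eef_pos: [0.5745, 0.084, 0.1272]
tcp_rot: [0.583, 0.694, 0.271, -0.323]
contact_force: [0.7, -0.2, -0.4]
opening: 0.467
```

```bash
python3 st.py;python3 - <<'E'
from h import *
print(grel([-.004,.008,.062],np.radians(-50)),grel([-.004,.008,.048],np.radians(-50)))
snap("wrist","w11.png")
E
```

```text
grasp [[-0.0047 -0.0094  0.1395]] tilt -50.0 0.467 [ 0.74 -0.22 -0.36] t 11.675
(array([-0.   ,  0.001, -0.001]), array([-0.0481,  0.0007,  0.0632])) (array([-0.   ,  0.001, -0.001]), array([-0.0588,  0.0007,  0.0722]))
```

View pics/w11.png

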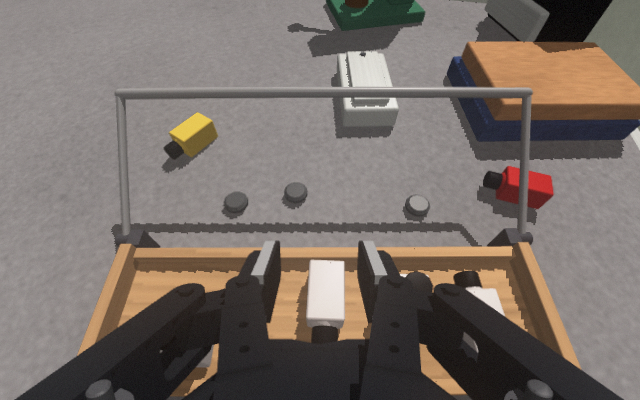

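Call:
arm_command(
  steps=[
    [[0, 0, 0], [-0.024, 0, 0.032], -0.06],
    [[0, 0, 0], [-0.048, 0, 0.063], -0.06],
    [[0, 0, 0], [-0.048, 0, 0.063], -0.06],
  ],
)

```text
time: 12.1
eef_pos: [0.5694, 0.103, 0.0488]
tcp_rot: [0.583, 0.694, 0.27, -0.325]
contact_force: [-0.2, -0.4, -0.1]
opening: 0.471
```

```bash
python3 st.py;python3 - <<'E'
from h import *
print(grel([-.004,.008,.048],np.radians(-50)))
snap("wrist","w12.png");snap("scene","s12.png",(260,120,400,240),5)
E
```

```text
grasp [[-0.0063  0.0102  0.061 ]] tilt -50.0 0.471 [-0.22 -0.43 -0.12] t 12.1
(array([-0.005, -0.001, -0.002]), array([-0.0114,  0.0025,  0.0067]))
```

View pics/w12.png

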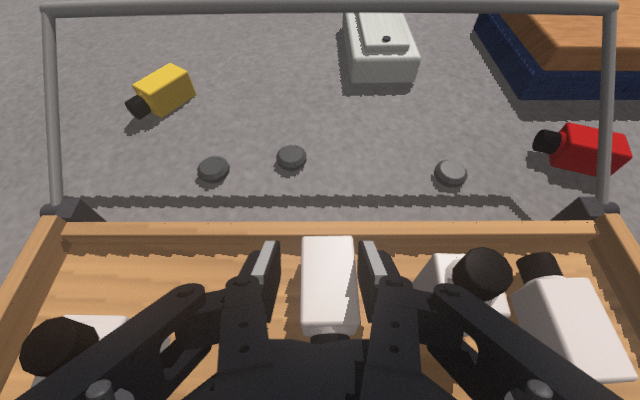

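View pics/s12.png

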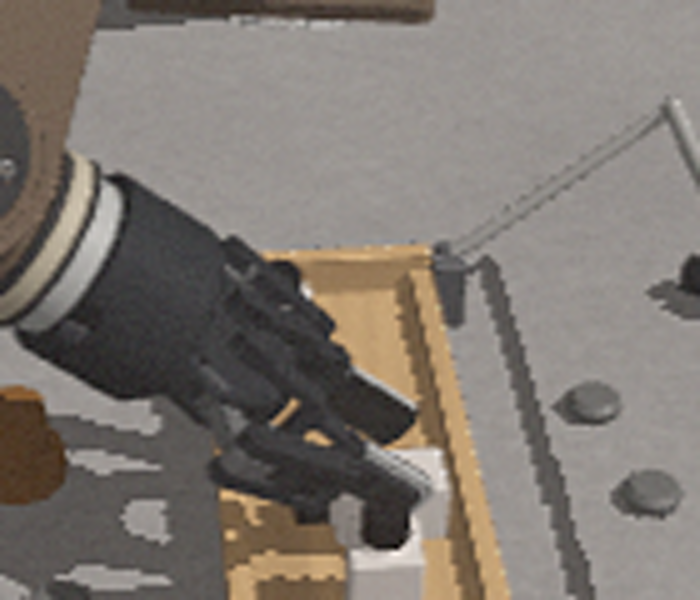

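Call:
arm_command(
  steps=[
    [[0, 0, 0], [-0.006, 0.001, 0.0035], -0.06],
    [[0, 0, 0], [-0.0114, 0.002, 0.0067], -0.06],
    [[0, 0, 0], [-0.0114, 0.002, 0.0067], -0.06],
    [[0, 0, 0], [-0.0114, 0.002, 0.0067], -1],
    [[0, 0, 0], [-0.0114, 0.002, 0.0067], -1],
    [[0, 0, 0], [-0.0114, 0.002, 0.0067], -1],
    [[0, 0, 0], [-0.0114, 0.002, 0.0067], -1],
  ],
)

```text
time: 13.08
eef_pos: [0.5749, 0.0997, 0.0391]
tcp_rot: [0.583, 0.695, 0.272, -0.322]
contact_force: [-0.0, -1.1, 1.3]
opening: 0.32
```

```bash
python3 st.py;python3 - <<'E'
from h import *
snap("wrist","w13.png")
E
```

```text
grasp [[-0.0016  0.0061  0.0514]] tilt -49.9 0.32 [-0.   -1.13  1.32] t 13.075
```

View pics/w13.png

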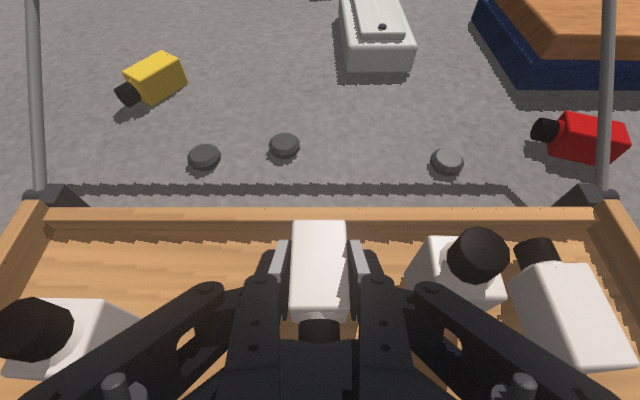

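Call:
arm_command(
  steps=[
    [[0, 0, 0], [0.0345, 0, -0.029], -1],
    [[0, 0, 0], [0.069, 0, -0.058], -1],
    [[0, 0, 0], [0.069, 0, -0.058], -1],
  ],
)

```text
time: 13.5
eef_pos: [0.577, 0.0993, 0.133]
tcp_rot: [0.582, 0.696, 0.274, -0.319]
contact_force: [0.6, 0.4, -0.9]
opening: 0.32
```

```bash
python3 st.py;python3 - <<'E'
from h import *
print(grel([-.025,-.008,.135],np.radians(40)))
snap("wrist","w14.png")
E
```

```text
grasp [[0.0003 0.0053 0.1453]] tilt -49.7 0.32 [ 0.62  0.44 -0.94] t 13.5
(array([ 0.01 , -1.566,  0.002]), array([-0.0353, -0.0255, -0.0225]))
```

View pics/w14.png

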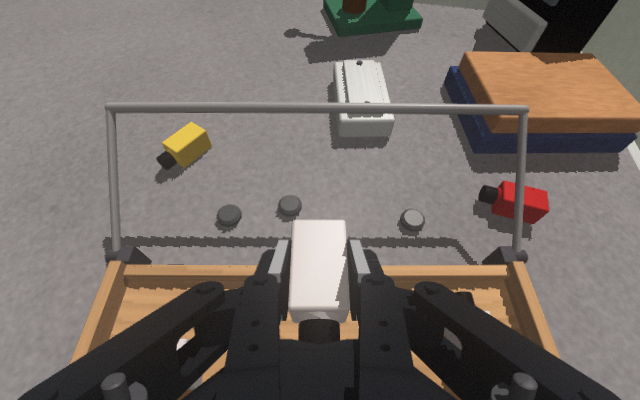

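Call:
arm_command(
  steps=[
    [[0, -0.16, 0], [-0.004, -0.004, -0.01], -1],
    [[0, -0.32, 0], [-0.008, -0.008, -0.02], -1],
    [[0, -0.48, 0], [-0.012, -0.012, -0.03], -1],
    [[0, -0.64, 0], [-0.016, -0.016, -0.03], -1],
    [[0, -0.8, 0], [-0.02, -0.02, -0.03], -1],
    [[0, -0.96, 0], [-0.026, -0.025, -0.03], -1],
    [[0, -1.12, 0], [-0.03, -0.025, -0.025], -1],
    [[0, -1.28, 0], [-0.035, -0.025, -0.022], -1],
    [[0, -1.44, 0], [-0.035, -0.025, -0.022], -1],
    [[0.01, -1.566, 0.002], [-0.035, -0.025, -0.022], -1],
    [[0.01, -1.566, 0.002], [-0.035, -0.025, -0.022], -1],
    [[0.01, -1.566, 0.002], [-0.035, -0.025, -0.022], -1],
  ],
)

```text
time: 15.05
eef_pos: [0.5573, 0.0562, 0.1169]
tcp_rot: [0.604, 0.72, -0.221, 0.259]
contact_force: [0.1, 0.3, -0.2]
opening: 0.322
```

```bash
python3 st.py;python3 - <<'E'
from h import *
print(grel([-.025,-.008,.058],np.radians(40)))
snap("scene","s15.png",(200,60,500,320),2.4);snap("side","d15.png",(160,80,480,320),2.4)
E
```

```text
grasp [[-0.0264 -0.0071  0.1315]] tilt 39.9 0.322 [ 0.1   0.28 -0.24] t 15.05
(array([-0.004, -0.002,  0.004]), array([0.0464, 0.0019, 0.057 ]))
```

View pics/s15.png

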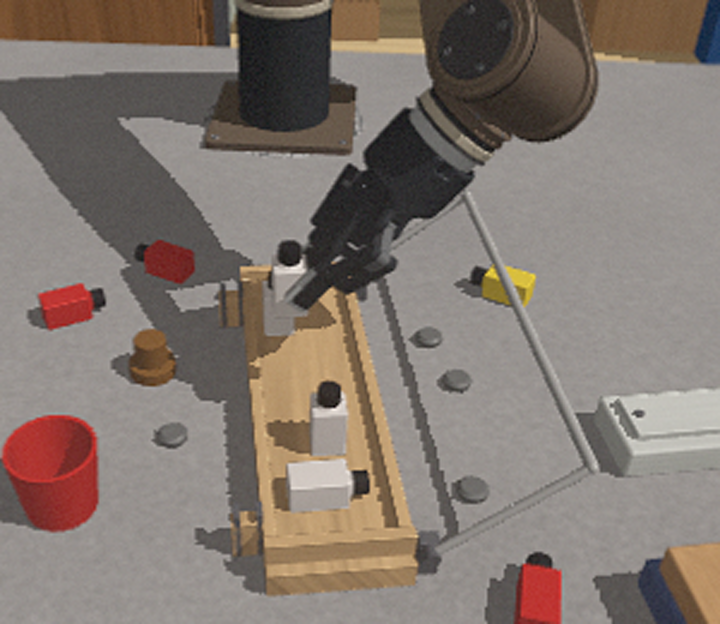

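View pics/d15.png

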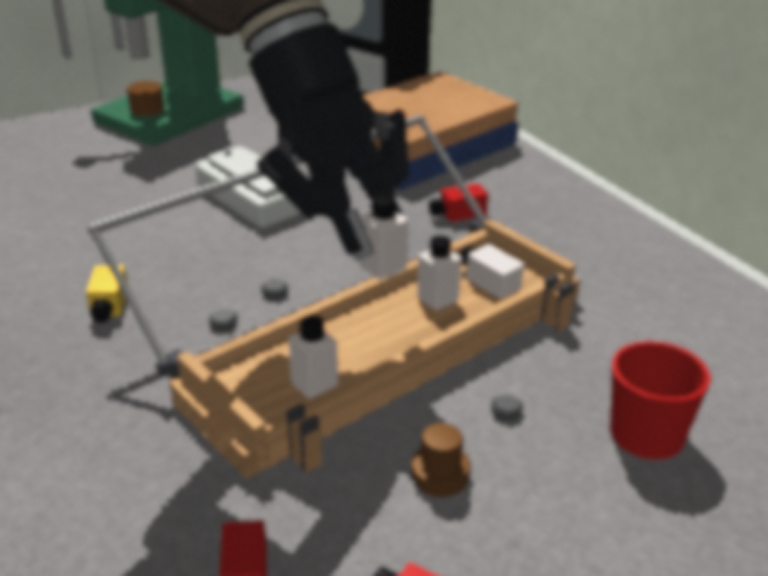

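Call:
arm_command(
  steps=[
    [[0, 0, 0], [0.023, 0.001, 0.028], -1],
    [[0, 0, 0], [0.0464, 0.002, 0.057], -1],
    [[0, 0, 0], [0.0464, 0.002, 0.057], -1],
    [[0, 0, 0], [0.0464, 0.002, 0.057], -1],
  ],
)

```text
time: 15.65
eef_pos: [0.5608, 0.0548, 0.0462]
tcp_rot: [0.605, 0.719, -0.22, 0.261]
contact_force: [-0.3, 0.8, -0.6]
opening: 0.318
```

```bash
python3 st.py;python3 - <<'E'
from h import *
print(grel([-.025,-.008,.050],np.radians(40)))
c,_=snap("scene","s16.png",(280,140,380,240),6);d,_=snap("side","d16.png",(280,140,380,240),6)
E
```

```text
grasp [[-0.0232 -0.0091  0.0608]] tilt 39.9 0.318 [-0.32  0.84 -0.55] t 15.65
(array([-0.002, -0.002, -0.   ]), array([ 0.0077, -0.0018,  0.0076]))
```

View pics/s16.png

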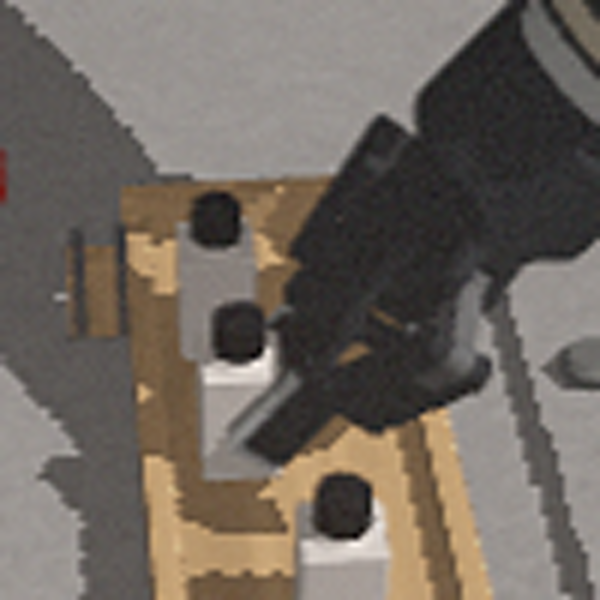

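View pics/d16.png

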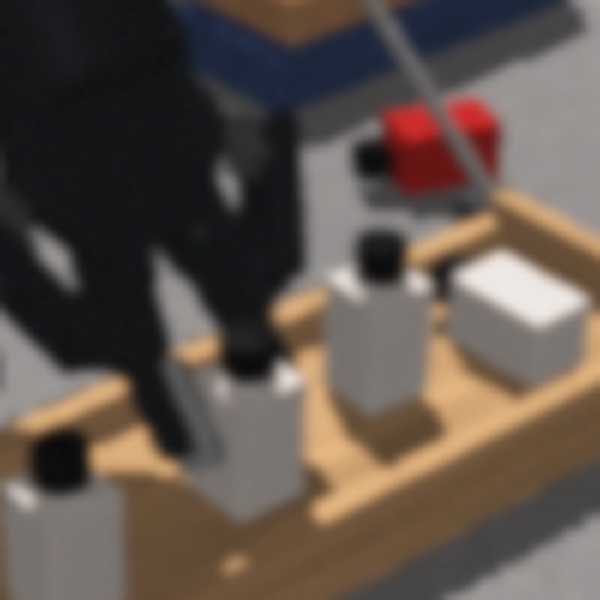

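Call:
arm_command(
  steps=[
    [[0, 0, 0], [0.004, 0, 0.0045], -1],
    [[0, 0, 0], [0.0065, 0, 0.007], -1],
    [[0, 0, 0], [0.007, 0, 0.0076], -1],
    [[0, 0, 0], [0.007, 0, 0.0076], -1],
  ],
)

```text
time: 16.25
eef_pos: [0.5622, 0.0557, 0.0394]
tcp_rot: [0.605, 0.718, -0.22, 0.263]
contact_force: [-4.4, 2.1, 9.1]
opening: 0.319
```

```bash
python3 st.py
```

```text
grasp [[-0.0217 -0.0083  0.0539]] tilt 40.1 0.319 [-4.39  2.13  9.1 ] t 16.25
```

Call:
arm_command(
  steps=[
    [[0, 0, 0], [-0.0003, 0, -0.0004], -0.06],
    [[0, 0, 0], [-0.0003, 0, -0.0004], -0.06],
    [[0, 0, 0], [-0.0003, 0, -0.0004], -0.06],
    [[0, 0, 0], [0, 0, -0.02], -0.06],
    [[0, 0, 0], [0, 0, -0.06], -0.06],
    [[0, 0, 0], [-0.03, 0, -0.1], -0.06],
    [[0, 0, 0], [-0.04, 0, -0.12], -0.06],
    [[0, 0, 0], [-0.04, 0, -0.12], -0.06],
  ],
)

```text
time: 17.25
eef_pos: [0.555, 0.1027, 0.159]
tcp_rot: [0.606, 0.718, -0.218, 0.264]
contact_force: [-0.7, -0.0, -0.2]
opening: 0.47
```

```bash
python3 st.py;python3 - <<'E'
from h import *
snap("side","d17.png",(160,80,480,320),2.4);snap("scene","s17.png",(200,60,500,320),2.4);snap("wrist","w17.png")
E
```

```text
grasp [[-0.0208  0.0392  0.1735]] tilt 40.0 0.47 [-0.73 -0.02 -0.2 ] t 17.25
```

View pics/s17.png

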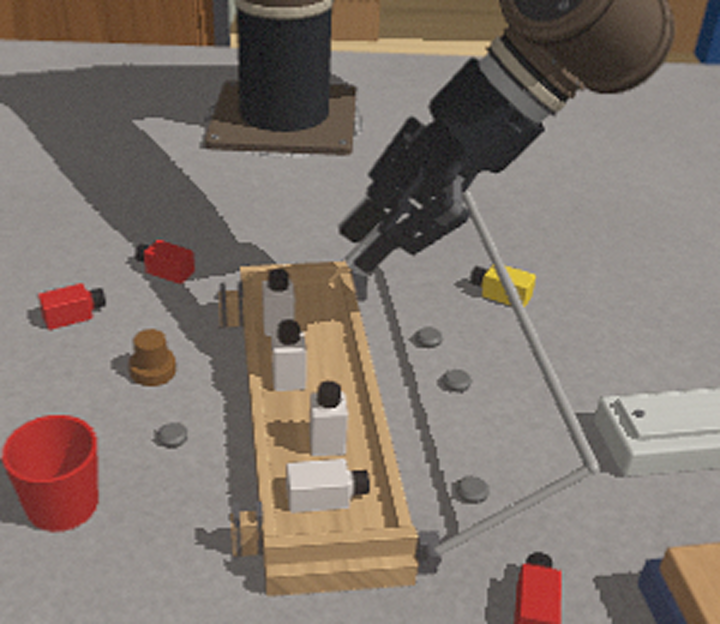

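View pics/d17.png

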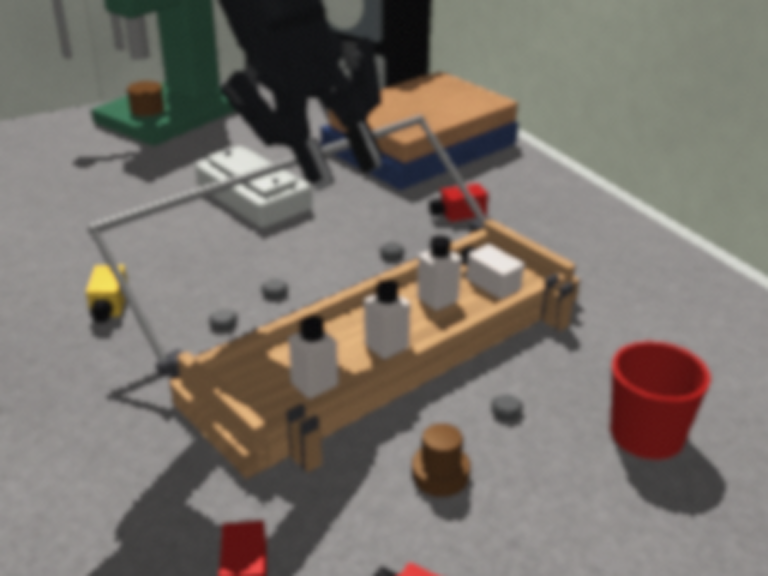

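View pics/w17.png

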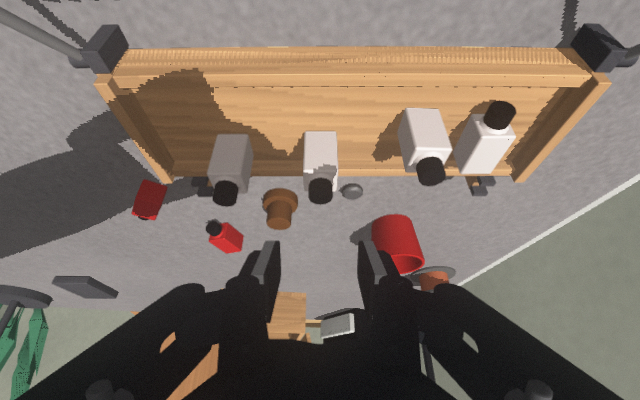

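Run:
```python
from h import *
print(grel([.115,.02,.15],np.radians(40)))
```

```text
(array([-0.003,  0.002, -0.   ]), array([-0.0015,  0.1383,  0.026 ]))
```

Call:
arm_command(
  steps=[
    [[0, 0, 0], [0, 0.05, 0.01], -0.1],
    [[0, 0, 0], [0, 0.1, 0.02], -0.1],
    [[0, 0, 0], [-0.0015, 0.138, 0.026], -0.1],
    [[0, 0, 0], [-0.0015, 0.138, 0.026], -0.1],
    [[0, 0, 0], [-0.0015, 0.138, 0.026], -0.1],
  ],
)

```text
time: 18.02
eef_pos: [0.6902, 0.1066, 0.133]
tcp_rot: [0.605, 0.719, -0.223, 0.26]
contact_force: [0.3, 0.2, -0.5]
opening: 0.452
```

```bash
python3 st.py;python3 - <<'E'
from h import *
snap("wrist","w18.png");snap("scene","s18.png",(300,180,400,280),6)
E
```

```text
grasp [[0.1133 0.0197 0.1475]] tilt 40.1 0.452 [ 0.33  0.25 -0.54] t 18.025
```

View pics/w18.png

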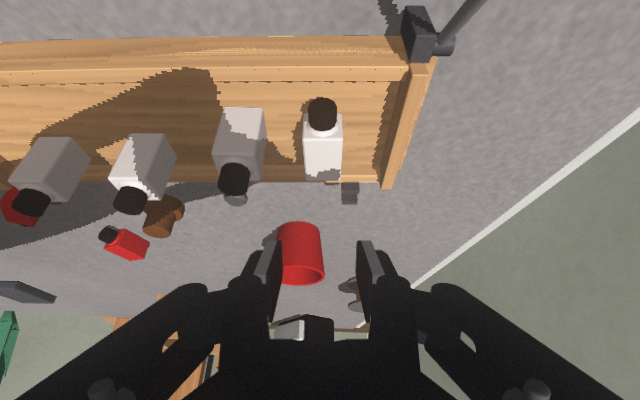

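View pics/s18.png

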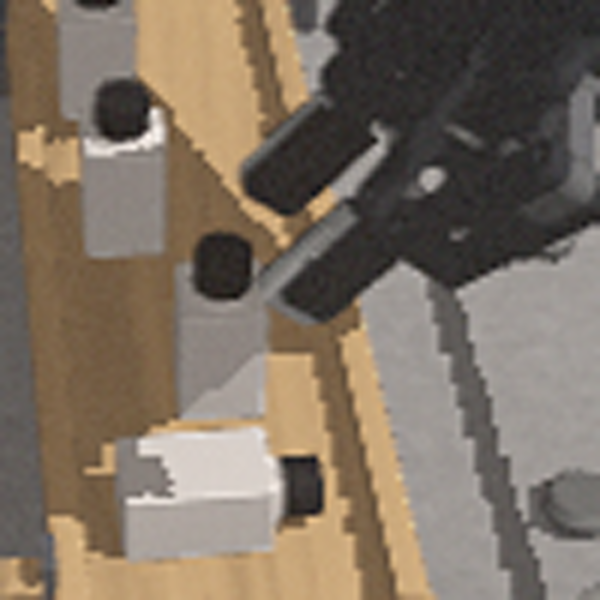

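Run:
```python
from h import *
s=get_state();c=read_camera("wrist")
print(wr(onz(c,[(303,175),(343,175),(304,140),(342,140)],.052,s)).round(4))
print("cap",wr(onz(c,[(322,102)],.047,s)).round(4),"n1",wr(onz(c,[(234,172)],.086,s)).round(4),wr(onz(c,[(218,108),(265,108)],.024,s)).round(4))
print(wr(onz(c,[(303,180),(343,180)],.052,s)).round(4))
print(grel([.115,.0,.07],np.radians(40)))
```

```text
[[ 0.0995 -0.0264  0.052 ]
 [ 0.1304 -0.0263  0.052 ]
 [ 0.1019  0.0108  0.052 ]
 [ 0.1273  0.0109  0.052 ]]
cap [[0.1138 0.0376 0.047 ]] n1 [[0.0622 0.0184 0.086 ]] [[0.0396 0.0149 0.024 ]
 [0.0733 0.0147 0.024 ]]
[[ 0.0992 -0.0327  0.052 ]
 [ 0.1308 -0.0326  0.052 ]]
(array([-0.004,  0.002,  0.001]), array([0.0358, 0.0017, 0.0739]))
```

Run:
```python
from h import *
print(grel([.1165,-.004,.07],np.radians(40)),grel([.1165,-.004,.049],np.radians(40)))
```

```text
(array([-0.004,  0.002,  0.001]), array([0.0327, 0.0032, 0.0765])) (array([-0.004,  0.002,  0.001]), array([0.0463, 0.0033, 0.0925]))
```

Call:
arm_command(
  steps=[
    [[0, 0, 0], [0.016, 0.003, 0.04], -0.1],
    [[0, 0, 0], [0.033, 0.003, 0.0765], -0.1],
    [[0, 0, 0], [0.033, 0.003, 0.0765], -0.1],
    [[0, 0, 0], [0.033, 0.003, 0.0765], -0.1],
  ],
)

```text
time: 18.68
eef_pos: [0.6979, 0.0844, 0.0571]
tcp_rot: [0.605, 0.719, -0.221, 0.262]
contact_force: [0.2, 0.7, -0.2]
opening: 0.444
```

```bash
python3 st.py;python3 - <<'E'
from h import *
print(grel([.1165,-.004,.049],np.radians(40)))
snap("wrist","w19.png");snap("scene","s19.png",(270,150,470,300),3.6)
E
```

```text
grasp [[ 0.117  -0.0034  0.0716]] tilt 40.1 0.444 [ 0.2   0.75 -0.23] t 18.675
(array([-0.002,  0.002, -0.   ]), array([ 0.0142, -0.0004,  0.0177]))
```

View pics/w19.png

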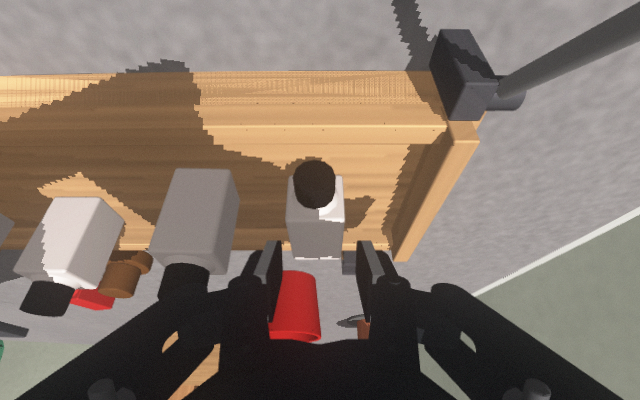

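View pics/s19.png

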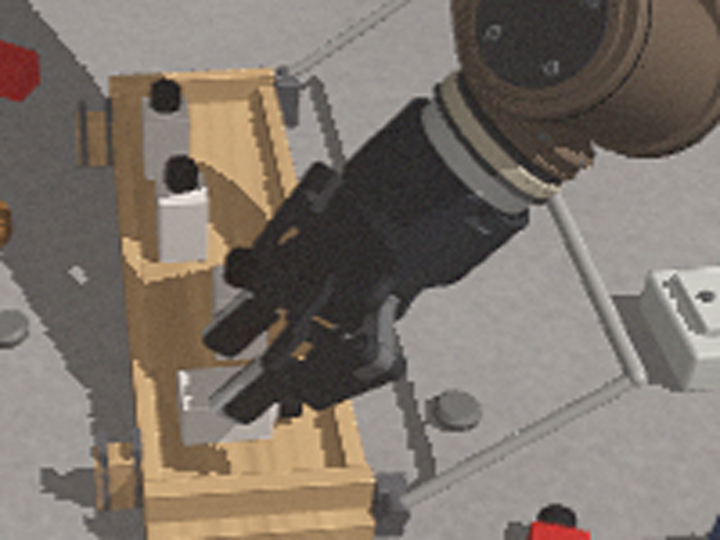

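Call:
arm_command(
  steps=[
    [[0, 0, 0], [0.007, 0, 0.009], -0.1],
    [[0, 0, 0], [0.0142, 0, 0.0177], -0.1],
    [[0, 0, 0], [0.0142, 0, 0.0177], -0.1],
    [[0, 0, 0], [0.0142, 0, 0.0177], -0.1],
  ],
)

```text
time: 19.27
eef_pos: [0.6995, 0.0844, 0.0361]
tcp_rot: [0.605, 0.719, -0.22, 0.263]
contact_force: [0.7, 1.1, 3.0]
opening: 0.447
```

```bash
python3 st.py;python3 - <<'E'
from h import *
snap("wrist","w20.png")
E
```

```text
grasp [[ 0.1185 -0.0036  0.0506]] tilt 40.1 0.447 [0.71 1.07 2.97] t 19.275
```

View pics/w20.png

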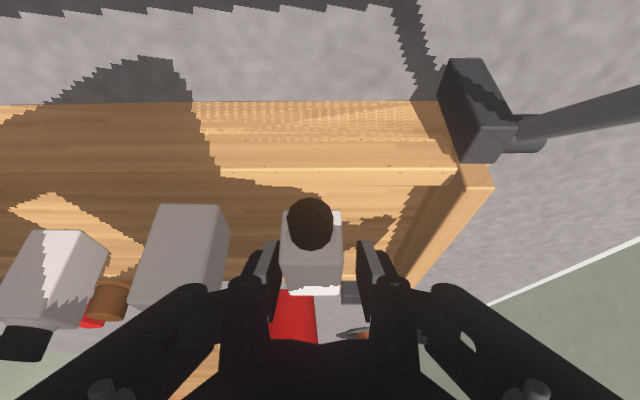

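Call:
arm_command(
  steps=[
    [[0, 0, 0], [0, -0.002, 0], -0.1],
    [[0, 0, 0], [0, -0.002, 0], -0.1],
  ],
)

```text
time: 19.58
eef_pos: [0.6977, 0.0842, 0.0363]
tcp_rot: [0.605, 0.719, -0.22, 0.263]
contact_force: [1.3, 1.5, 3.6]
opening: 0.453
```

```bash
python3 st.py
```

```text
grasp [[ 0.1167 -0.0036  0.0509]] tilt 40.1 0.453 [1.29 1.5  3.56] t 19.575
```

Run:
```python
from h import *
s=get_state();print(s["contact_force"],s["wrist_torque"],s["eef_pos"])
snap("side","d21.png",(260,110,420,250),4.5);snap("scene","s21.png",(270,130,470,280),3.6)
```

```text
[1.28543955 1.49928353 3.5628092 ] [ 0.14862605 -0.05336417  0.09616803] [0.69768533 0.08416383 0.03632313]
```

View pics/d21.png

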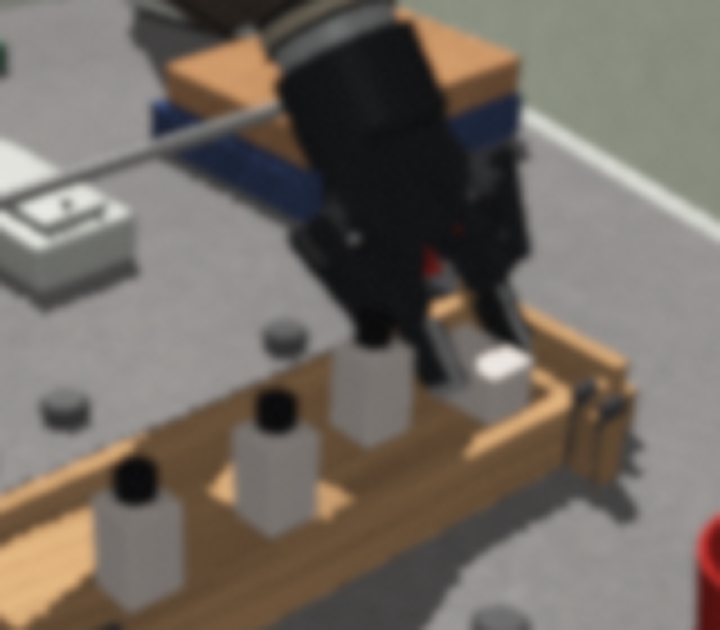

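View pics/s21.png

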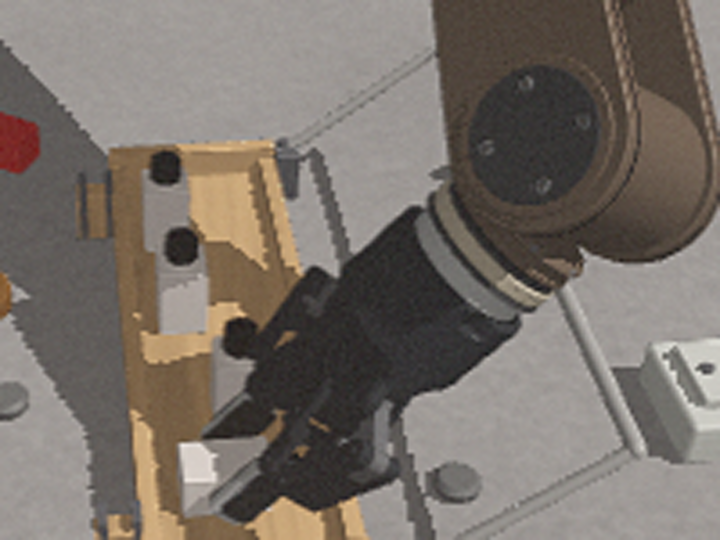

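Call:
arm_command(
  steps=[
    [[0, 0, 0], [0, 0, 0], -1],
    [[0, 0, 0], [0, 0, 0], -1],
    [[0, 0, 0], [0, 0, 0], -1],
    [[0, 0, 0], [0, 0, 0], -1],
  ],
)

```text
time: 20.18
eef_pos: [0.6971, 0.0841, 0.0358]
tcp_rot: [0.605, 0.719, -0.22, 0.263]
contact_force: [-0.4, 0.8, 1.5]
opening: 0.318
```

```bash
python3 st.py;python3 - <<'E'
from h import *
snap("wrist","w22.png")
E
```

```text
grasp [[ 0.1161 -0.0036  0.0503]] tilt 40.1 0.318 [-0.36  0.8   1.46] t 20.175
```

View pics/w22.png

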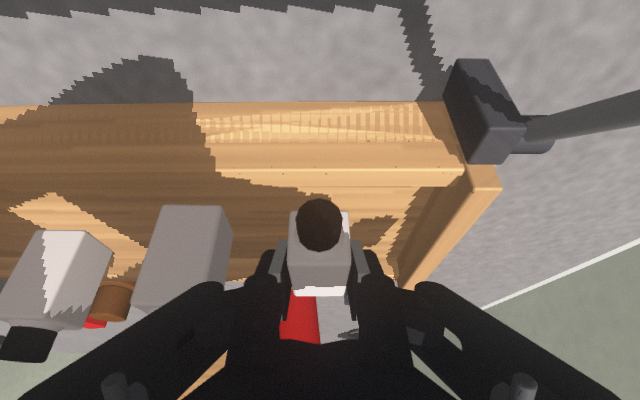

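Call:
arm_command(
  steps=[
    [[0, 0, 0], [-0.029, 0, -0.0345], -1],
    [[0, 0, 0], [-0.058, 0, -0.069], -1],
    [[0, 0, 0], [-0.058, 0, -0.069], -1],
    [[0, 0, 0], [-0.058, 0, -0.069], -1],
  ],
)

```text
time: 20.72
eef_pos: [0.6962, 0.084, 0.1244]
tcp_rot: [0.605, 0.719, -0.221, 0.262]
contact_force: [0.3, 0.2, -1.2]
opening: 0.321
```

```bash
python3 st.py;python3 - <<'E'
from h import *
print(grel([.118,-.014,.135],np.radians(-50)))
snap("wrist","w23.png")
snap("scene","s23.png",(200,60,500,320),2.4)
E
```

```text
grasp [[ 0.1152 -0.0036  0.1389]] tilt 40.1 0.321 [ 0.34  0.23 -1.16] t 20.725
(array([-0.000e+00,  1.572e+00, -1.000e-03]), array([ 0.0135,  0.0028, -0.0093]))
```

View pics/w23.png

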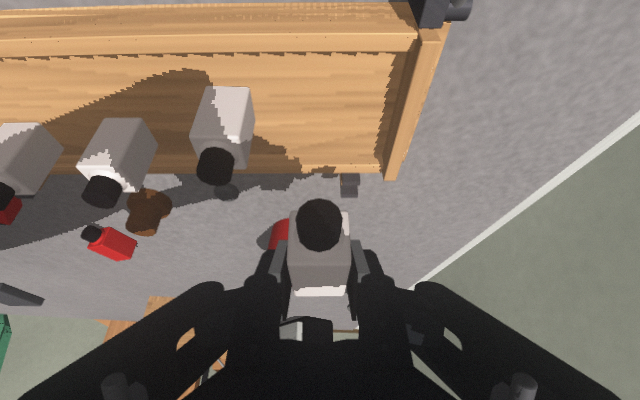

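View pics/s23.png

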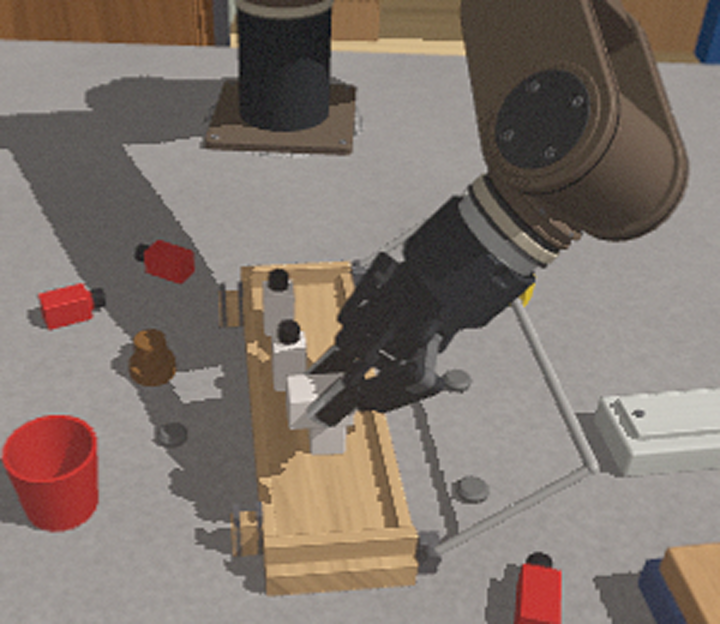

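Call:
arm_command(
  steps=[
    [[0, 0.16, 0], [0.002, 0, -0.005], -1],
    [[0, 0.32, 0], [0.003, 0, -0.01], -1],
    [[0, 0.48, 0], [0.004, 0, -0.015], -1],
    [[0, 0.64, 0], [0.005, 0, -0.02], -1],
    [[0, 0.8, 0], [0.007, 0.001, -0.02], -1],
    [[0, 0.96, 0], [0.009, 0.002, -0.02], -1],
    [[0, 1.12, 0], [0.011, 0.003, -0.015], -1],
    [[0, 1.28, 0], [0.0135, 0.003, -0.01], -1],
    [[0, 1.44, 0], [0.0135, 0.003, -0.0093], -1],
    [[0, 1.572, 0], [0.0135, 0.003, -0.0093], -1],
    [[0, 1.572, 0], [0.0135, 0.003, -0.0093], -1],
    [[0, 1.572, 0], [0.0135, 0.003, -0.0093], -1],
  ],
)

```text
time: 22.32
eef_pos: [0.6953, 0.1007, 0.1205]
tcp_rot: [0.584, 0.693, 0.27, -0.324]
contact_force: [-0.7, 1.1, -0.5]
opening: 0.318
```

```bash
python3 st.py;python3 - <<'E'
from h import *
print(grel([.118,-.014,.06],np.radians(-50)))
snap("side","d24.png",(160,80,480,320),2.4)
snap("scene","s24.png",(200,60,500,320),2.4)
E
```

```text
grasp [[ 0.1173 -0.0137  0.1328]] tilt -49.9 0.318 [-0.67  1.06 -0.52] t 22.325
(array([-0.002,  0.002, -0.004]), array([-0.0558,  0.0011,  0.0466]))
```

View pics/s24.png

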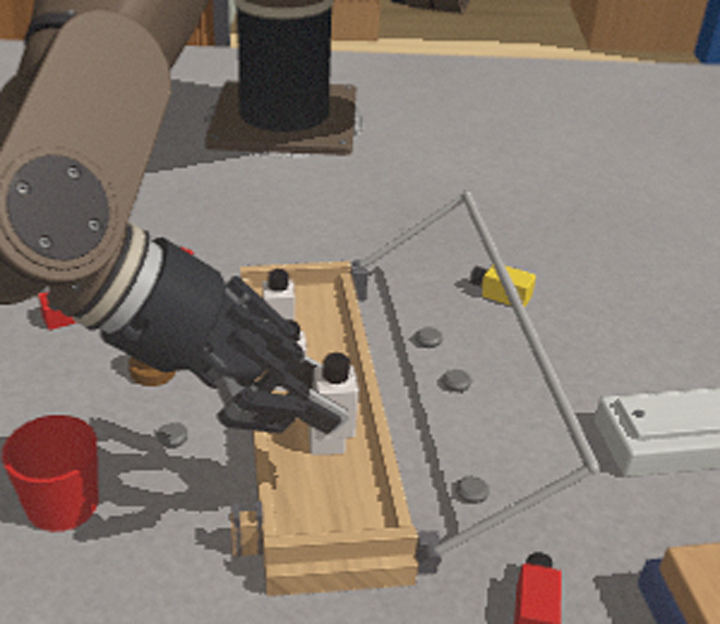

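View pics/d24.png

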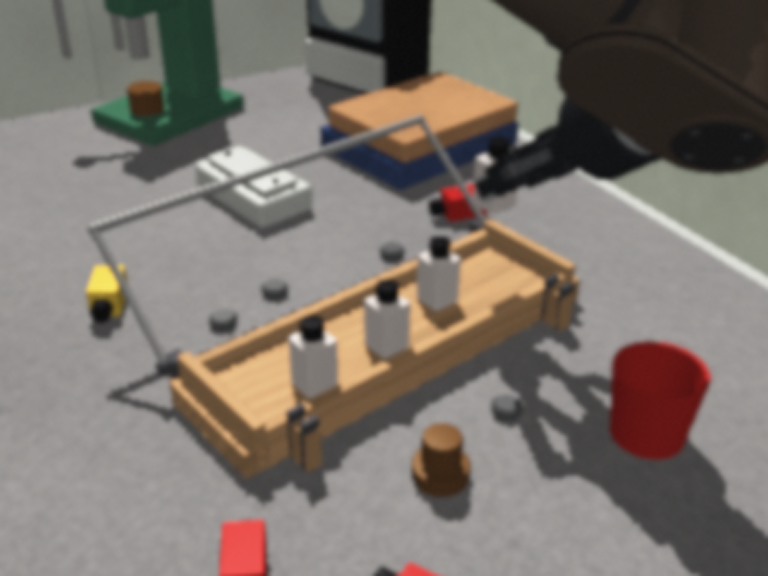

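Call:
arm_command(
  steps=[
    [[0, 0, 0], [-0.028, 0.001, 0.0235], -1],
    [[0, 0, 0], [-0.0558, 0.001, 0.0466], -1],
    [[0, 0, 0], [-0.0558, 0.001, 0.0466], -1],
    [[0, 0, 0], [-0.0558, 0.001, 0.0466], -1],
  ],
)

```text
time: 22.92
eef_pos: [0.6976, 0.1015, 0.0513]
tcp_rot: [0.583, 0.695, 0.271, -0.323]
contact_force: [0.6, 0.1, -0.3]
opening: 0.32
```

```bash
python3 st.py;python3 - <<'E'
from h import *
print(grel([.119,-.014,.05],np.radians(-50)))
snap("scene","s25.png",(270,180,400,280),5)
E
```

```text
grasp [[ 0.1196 -0.0133  0.0636]] tilt -49.8 0.32 [ 0.64  0.07 -0.28] t 22.925
(array([-0.   ,  0.003,  0.001]), array([-0.0108, -0.0006,  0.0082]))
```

View pics/s25.png

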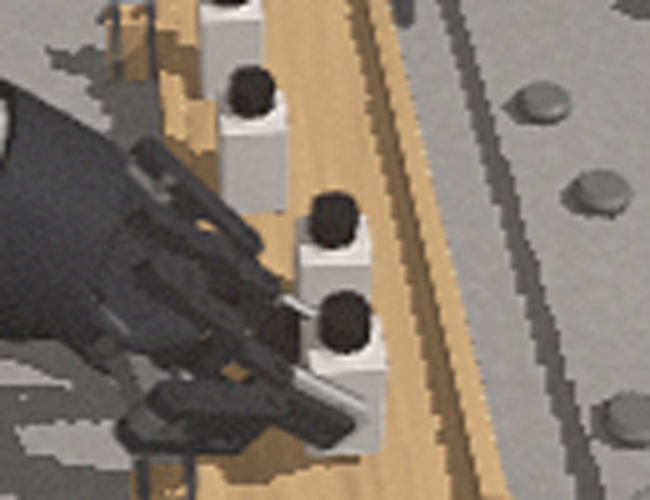

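Continue down in small steps until contact.

Call:
arm_command(
  steps=[
    [[0, 0, 0], [-0.0035, 0, 0.0027], -1],
    [[0, 0, 0], [-0.006, 0, 0.0046], -1],
    [[0, 0, 0], [-0.006, 0, 0.0046], -1],
  ],
)

```text
time: 23.35
eef_pos: [0.6981, 0.1008, 0.0444]
tcp_rot: [0.583, 0.695, 0.271, -0.322]
contact_force: [0.8, 0.7, -1.2]
opening: 0.317
```

```bash
python3 st.py
```

```text
grasp [[ 0.1199 -0.0141  0.0566]] tilt -49.8 0.317 [ 0.79  0.68 -1.22] t 23.35
```

Call:
arm_command(
  steps=[
    [[0, 0, 0], [-0.0015, 0, 0.0012], -1],
    [[0, 0, 0], [-0.0028, 0, 0.0023], -1],
    [[0, 0, 0], [-0.0028, 0, 0.0023], -1],
  ],
)

```text
time: 23.72
eef_pos: [0.6983, 0.1007, 0.0427]
tcp_rot: [0.582, 0.695, 0.272, -0.323]
contact_force: [-2.7, -1.8, 5.2]
opening: 0.32
```

```bash
python3 st.py
```

```text
grasp [[ 0.1201 -0.0142  0.055 ]] tilt -50.0 0.32 [-2.75 -1.75  5.22] t 23.725
```

Call:
arm_command(
  steps=[
    [[0, 0, 0], [0, 0, 0], -0.1],
    [[0, 0, 0], [0, 0, 0], -0.1],
    [[0, 0, 0], [0, 0, 0], -0.1],
    [[0, 0, 0], [0, 0, -0.02], -0.1],
    [[0, 0, 0], [0, 0, -0.06], -0.1],
    [[0, 0, 0], [0.03, 0, -0.1], -0.1],
    [[0, 0, 0], [0.04, 0, -0.12], -0.1],
    [[0, 0, 0], [0.04, 0, -0.12], -0.1],
  ],
)

```text
time: 24.72
eef_pos: [0.7109, 0.0341, 0.153]
tcp_rot: [0.582, 0.695, 0.273, -0.321]
contact_force: [-0.1, -0.2, -0.1]
opening: 0.451
```

```bash
python3 st.py;python3 - <<'E'
from h import *
print(rel([.57,.08,.25],0))
snap("scene","s26.png",(200,60,500,320),2.4);snap("side","d26.png",(160,80,480,320),2.4)
E
```

```text
grasp [[ 0.121  -0.0819  0.1652]] tilt -49.8 0.451 [-0.14 -0.2  -0.05] t 24.725
(array([ 0.006, -0.869,  0.003]), array([ 0.1196, -0.1302, -0.0101]))
```

View pics/s26.png

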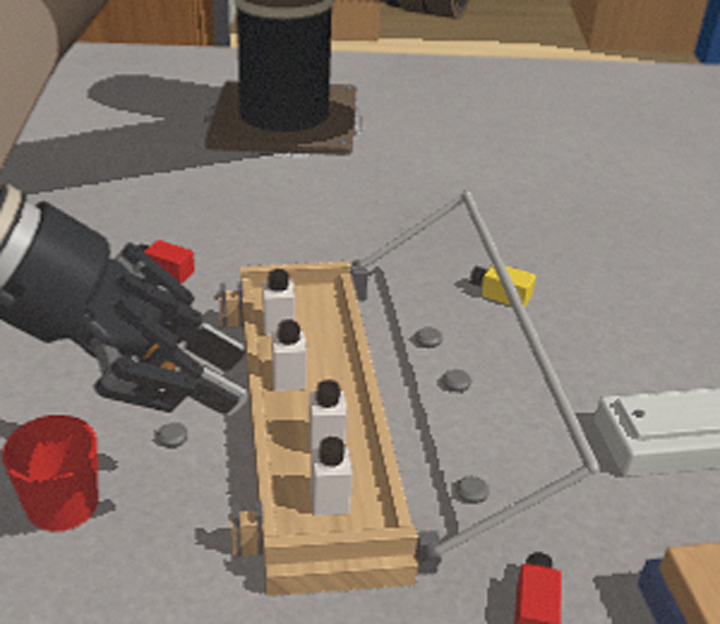

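View pics/d26.png

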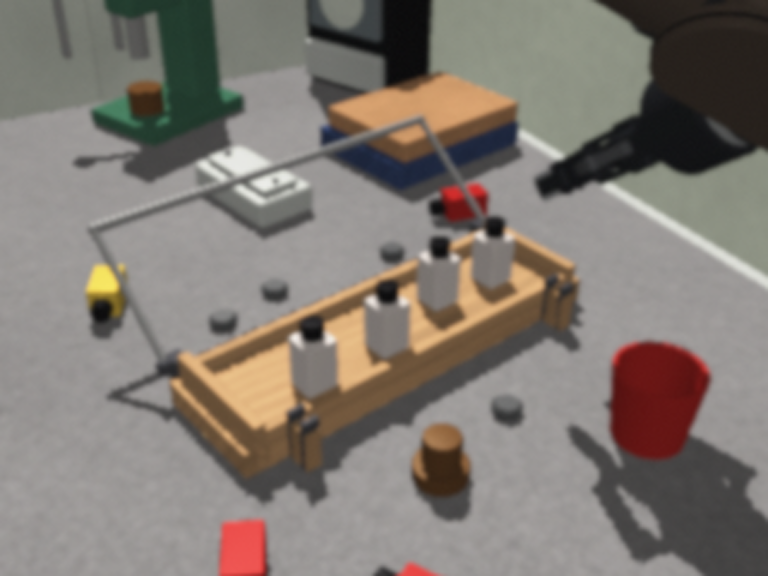

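Call:
arm_command(
  steps=[
    [[0, -0.16, 0], [0.02, -0.02, -0.03], -1],
    [[0, -0.32, 0], [0.04, -0.05, -0.05], -1],
    [[0, -0.48, 0], [0.06, -0.08, -0.05], -1],
    [[0, -0.64, 0], [0.09, -0.11, -0.03], -1],
    [[0, -0.8, 0], [0.12, -0.13, -0.01], -1],
    [[0, -0.869, 0], [0.12, -0.13, -0.01], -1],
    [[0, -0.869, 0], [0.12, -0.13, -0.01], -1],
    [[0, -0.869, 0], [0.12, -0.13, -0.01], -1],
  ],
)

```text
time: 25.82
eef_pos: [0.5682, 0.0815, 0.2454]
tcp_rot: [0.643, 0.766, 0.0, -0.003]
contact_force: [-0.3, -0.4, 0.1]
opening: -0.002
```

```bash
python3 st.py;python3 - <<'E'
from h import *
c,s=snap("wrist","w27.png",(80,0,620,400),1.45)
E
```

```text
grasp [[-0.0113  0.0037  0.2644]] tilt -0.3 -0.002 [-0.28 -0.41  0.09] t 25.825
```

View pics/w27.png

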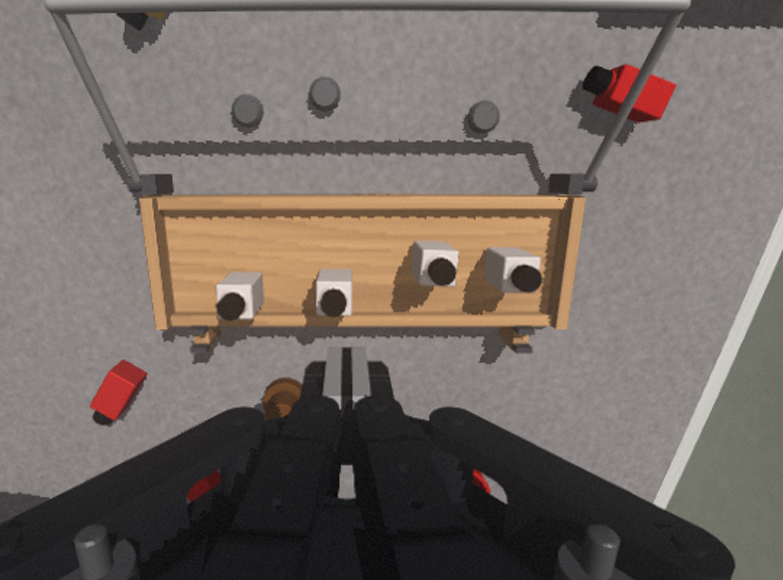

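Run:
```python
from h import *
s=get_state();c=read_camera("wrist")
f=lambda L:[(80+u/1.45,v/1.45) for u,v in L]
print(wr(onz(c,f([(231,305),(333,302),(441,271),(525,278)]),.086,s)).round(4))
print("bar z.108",wr(onz(c,f([(80,8),(360,6),(660,8)]),.108,s)).round(4))
print(rel(rw([0,.205,.2]),0,s),rel(rw([0,.205,.088]),0,s))
```

```text
[[-0.0972 -0.0218  0.086 ]
 [-0.0225 -0.0193  0.086 ]
 [ 0.0548  0.0039  0.086 ]
 [ 0.1157 -0.0011  0.086 ]]
bar z.108 [[-0.1666  0.1646  0.108 ]
 [-0.0051  0.1641  0.108 ]
 [ 0.1682  0.165   0.108 ]]
(array([-0.003, -0.005,  0.001]), array([0.2015, 0.0115, 0.0465])) (array([-0.003, -0.005,  0.001]), array([0.201 , 0.0119, 0.1585]))
```

Call:
arm_command(
  steps=[
    [[0, 0, 0], [0.06, 0.004, 0.01], -1],
    [[0, 0, 0], [0.12, 0.008, 0.03], -1],
    [[0, 0, 0], [0.18, 0.012, 0.045], -1],
    [[0, 0, 0], [0.202, 0.012, 0.0465], -1],
    [[0, 0, 0], [0.202, 0.012, 0.0465], -1],
    [[0, 0, 0], [0.202, 0.012, 0.1], -1],
    [[0, 0, 0], [0.202, 0.012, 0.158], -1],
    [[0, 0, 0], [0.202, 0.012, 0.158], -1],
    [[0, 0, 0], [0.202, 0.012, 0.158], -1],
  ],
)

```text
time: 27.05
eef_pos: [0.5471, 0.2817, 0.0913]
tcp_rot: [0.644, 0.765, 0.002, -0.002]
contact_force: [0.2, 0.4, 0.6]
opening: 0.004
```

```bash
python3 st.py;python3 - <<'E'
from h import *
s=get_state();print(wr(s["eef_pos"]).round(4))
snap("scene","s28.png",(240,60,540,320),2.4);snap("side","d28.png",(160,60,480,300),2.4)
for th in (2.2,2.0,1.7,1.4,1.1,.8):
    a=th+.077;y=.065-.13*np.cos(a);z=.03+.13*np.sin(a)
    print(th,(y,z),rel(rw([0,y+.0175,z-.02]),0,s)[1])
E
```

```text
grasp [[0.0024 0.2046 0.1103]] tilt -0.3 0.004 [0.22 0.35 0.58] t 27.05
[[0.0024 0.2046 0.0913]]
2.2 (np.float64(0.14936351186726973), np.float64(0.12890802730527506)) [-0.0377 -0.0023 -0.0178]
2.0 (np.float64(0.12803186677542536), np.float64(0.14369689428830074)) [-0.059  -0.0023 -0.0327]
1.7 (np.float64(0.09161691261143667), np.float64(0.15724598210959412)) [-0.0953 -0.0022 -0.0464]
1.4 (np.float64(0.05282434891572061), np.float64(0.1594285653195379)) [-0.1341 -0.0022 -0.0488]
1.1 (np.float64(0.015119399869215643), np.float64(0.15004968026026888)) [-0.1718 -0.0022 -0.0396]
0.8 (np.float64(-0.018129863724564182), np.float64(0.12994711480145582)) [-0.2052 -0.0021 -0.0196]
```

View pics/s28.png

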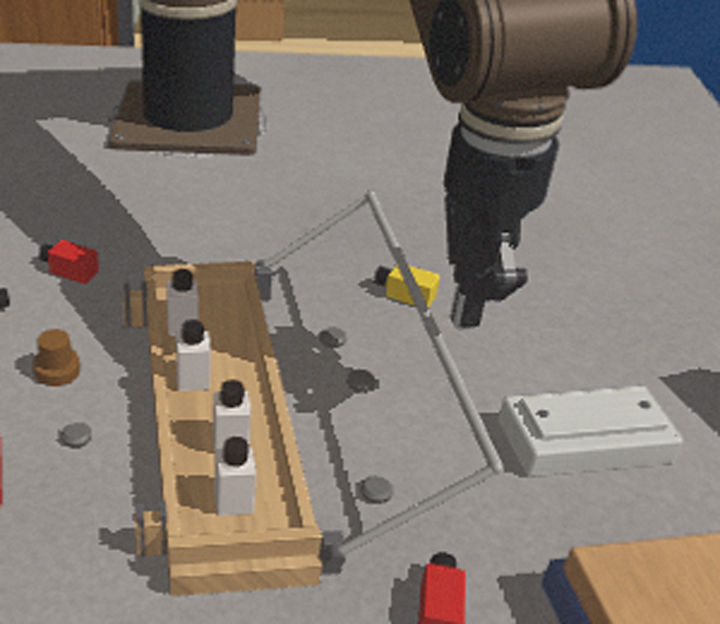

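View pics/d28.png

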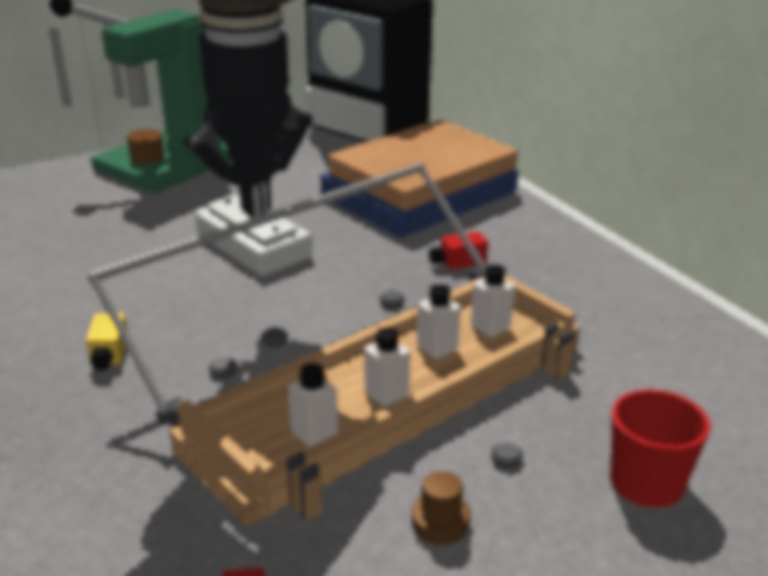

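Call:
arm_command(
  steps=[
    [[0, 0, 0], [-0.012, 0, 0.002], -1],
    [[0, 0, 0], [-0.024, 0, -0.004], -1],
    [[0, 0, 0], [-0.037, -0.002, -0.014], -1],
    [[0, 0, 0], [-0.048, -0.002, -0.022], -1],
    [[0, 0, 0], [-0.059, -0.002, -0.029], -1],
    [[0, 0, 0], [-0.059, -0.002, -0.029], -1],
  ],
)

```text
time: 27.9
eef_pos: [0.5572, 0.2233, 0.1235]
tcp_rot: [0.644, 0.765, 0.005, 0.0]
contact_force: [-0.2, 0.8, -0.0]
opening: -0.001
```

```bash
python3 st.py;python3 - <<'E'
from h import *
s=get_state();print(wr(s["eef_pos"]).round(4))
snap("scene","s29.png",(240,60,540,320),2.4)
for th in (1.7,1.4,1.1,.8):
    a=th+.077;y=.065-.13*np.cos(a);z=.03+.13*np.sin(a)
    print(th,rel(rw([0,y+.0175,z-.025]),0,s))
E
```

```text
grasp [[0.0021 0.1453 0.1425]] tilt -0.3 -0.001 [-0.21  0.83 -0.04] t 27.9
[[0.0022 0.1454 0.1235]]
1.7 (array([ 0.008, -0.005, -0.001]), array([-0.0363, -0.0021, -0.0089]))
1.4 (array([ 0.008, -0.005, -0.001]), array([-0.075 , -0.0021, -0.0113]))
1.1 (array([ 0.008, -0.005, -0.001]), array([-0.1128, -0.0021, -0.0021]))
0.8 (array([ 0.008, -0.005, -0.001]), array([-0.1461, -0.0022,  0.0178]))
```

View pics/s29.png

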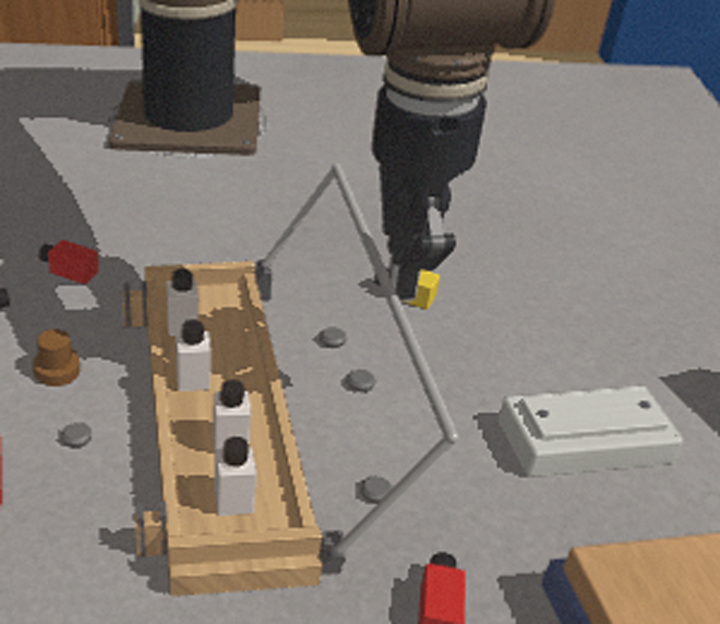

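Call:
arm_command(
  steps=[
    [[0, 0, 0], [-0.012, -0.001, -0.003], -1],
    [[0, 0, 0], [-0.024, -0.002, -0.006], -1],
    [[0, 0, 0], [-0.036, -0.002, -0.009], -1],
    [[0, 0, 0], [-0.05, -0.002, -0.01], -1],
    [[0, 0, 0], [-0.063, -0.002, -0.011], -1],
    [[0, 0, 0], [-0.075, -0.002, -0.011], -1],
    [[0, 0, 0], [-0.088, -0.002, -0.009], -1],
    [[0, 0, 0], [-0.1, -0.002, -0.006], -1],
    [[0, 0, 0], [-0.113, -0.002, -0.002], -1],
    [[0, 0, 0], [-0.125, -0.002, 0.004], -1],
    [[0, 0, 0], [-0.136, -0.002, 0.01], -1],
    [[0, 0, 0], [-0.136, -0.002, 0.01], -1],
  ],
)

```text
time: 29.45
eef_pos: [0.5772, 0.088, 0.1106]
tcp_rot: [0.644, 0.765, 0.003, -0.001]
contact_force: [-0.5, -0.1, 0.1]
opening: 0.004
```

```bash
python3 st.py;python3 - <<'E'
from h import *
s=get_state();print(wr(s["eef_pos"]).round(4))
snap("scene","s30.png",(240,60,540,320),2.4);snap("side","d30.png",(160,60,480,300),2.4)
E
```

```text
grasp [[-0.0014  0.0086  0.1296]] tilt -0.3 0.004 [-0.47 -0.14  0.06] t 29.45
[[-0.0013  0.0086  0.1106]]
```

View pics/s30.png

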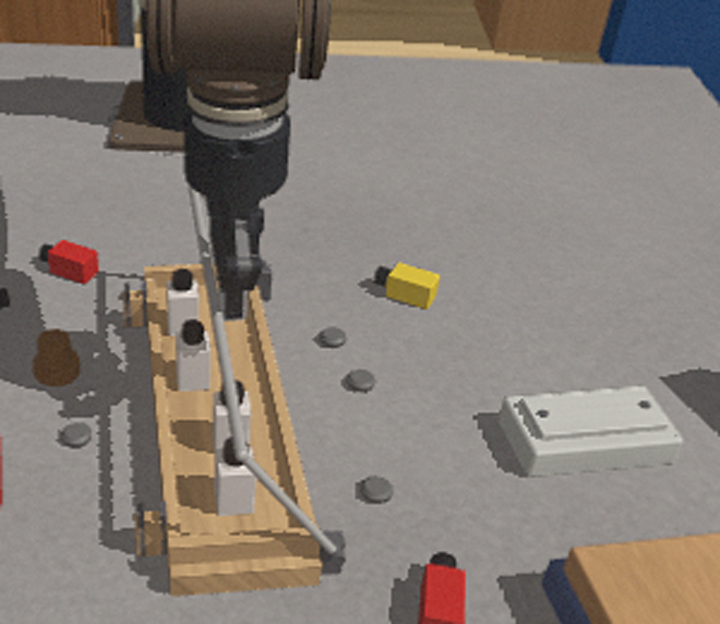

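View pics/d30.png

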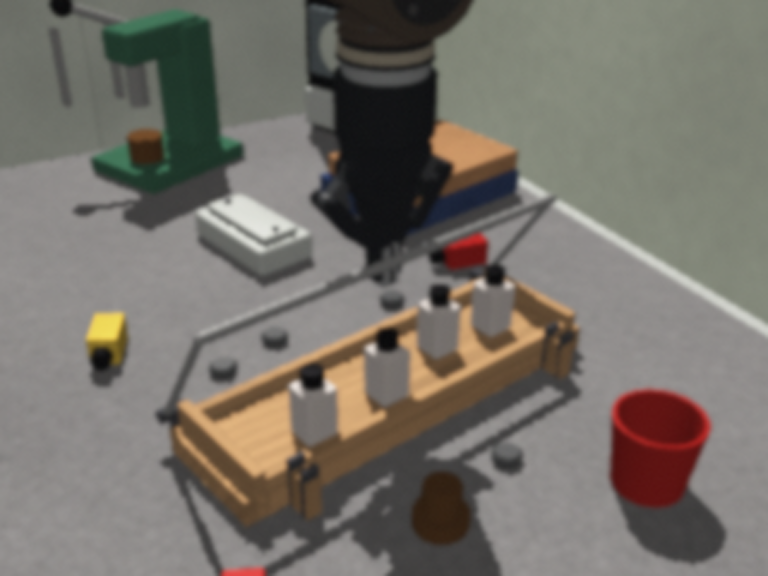

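Run:
```python
from h import *
c=read_camera("scene");d=read_camera("side");s=get_state()
print(tri(c,(341.3,249.6),d,(389.6,143.3)))
print("back up",rel(rw([0,.03,.17]),0,s),rel(rw([0,-.01,.17]),0,s))
```

```text
(array([ 0.1794, -0.0063,  0.1367]), np.float64(0.0035))
back up (array([ 0.005, -0.005, -0.001]), array([ 0.0206,  0.0009, -0.0581])) (array([ 0.005, -0.005, -0.001]), array([-0.0194,  0.0009, -0.0583]))
```

Call:
arm_command(
  steps=[
    [[0, 0, 0], [0.02, 0.001, 0], -1],
    [[0, 0, 0], [0.02, 0.001, -0.03], -1],
    [[0, 0, 0], [0.02, 0.001, -0.058], -1],
    [[0, 0, 0], [0.02, 0.001, -0.058], -1],
    [[0, 0, 0], [-0.019, 0.001, -0.058], -1],
    [[0, 0, 0], [-0.019, 0.001, -0.058], -1],
    [[0, 0, 0], [-0.019, 0.001, -0.058], -1],
  ],
)

```text
time: 30.52
eef_pos: [0.581, 0.071, 0.1684]
tcp_rot: [0.644, 0.765, 0.003, -0.001]
contact_force: [-0.0, 0.3, 0.5]
opening: 0.002
```

```bash
python3 st.py;python3 - <<'E'
from h import *
s=get_state();print(wr(s["eef_pos"]).round(4))
for th in (.9,.8,.7,.6,.5,.4,.3,.2,.1,0,-.05):
    a=th+.077;y=.065-.13*np.cos(a);z=.03+.13*np.sin(a)
    print(th,round(y,4),round(z,4),rel(rw([0,y,z+.003]),0,s)[1])
snap("scene","s31.png",(240,60,540,320),2.4)
E
```

```text
grasp [[-0.0006 -0.0089  0.1874]] tilt -0.3 0.002 [-0.02  0.26  0.54] t 30.525
[[-0.0005 -0.0088  0.1684]]
0.9 -0.0077 0.1377 [0.0009 0.0004 0.0276]
0.8 -0.0181 0.1299 [-0.0096  0.0004  0.0354]
0.7 -0.0277 0.1211 [-0.0192  0.0004  0.0441]
0.6 -0.0363 0.1114 [-0.0279  0.0004  0.0538]
0.5 -0.044 0.1009 [-0.0355  0.0003  0.0643]
0.4 -0.0505 0.0897 [-0.0421  0.0003  0.0755]
0.3 -0.0559 0.0779 [-0.0476  0.0003  0.0873]
0.2 -0.06 0.0656 [-0.0518  0.0002  0.0995]
0.1 -0.063 0.0529 [-0.0548  0.0002  0.1122]
0 -0.0646 0.04 [-5.650e-02  1.000e-04  1.251e-01]
-0.05 -0.065 0.0335 [-5.690e-02  1.000e-04  1.316e-01]
```

View pics/s31.png

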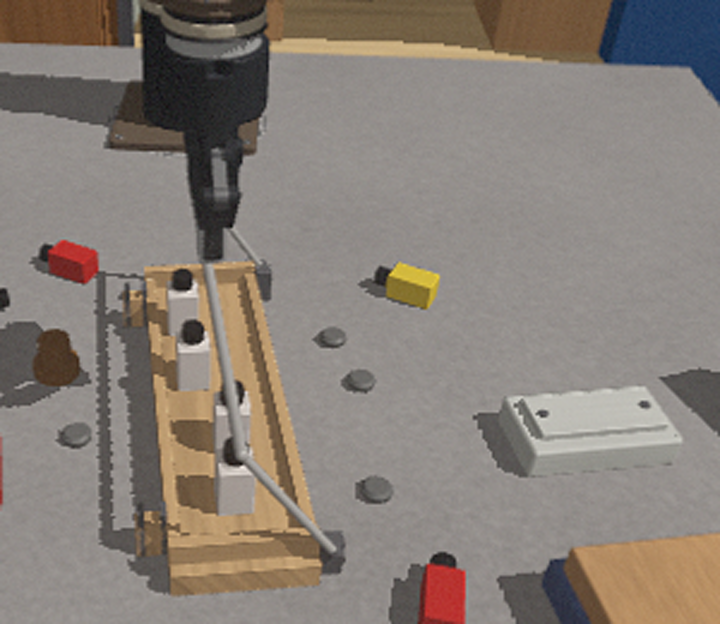

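Call:
arm_command(
  steps=[
    [[0, 0, 0], [0.001, 0, 0.025], -1],
    [[0, 0, 0], [-0.004, 0, 0.031], -1],
    [[0, 0, 0], [-0.01, 0, 0.036], -1],
    [[0, 0, 0], [-0.019, 0, 0.0445], -1],
    [[0, 0, 0], [-0.028, 0, 0.0542], -1],
    [[0, 0, 0], [-0.0355, 0, 0.065], -1],
    [[0, 0, 0], [-0.0355, 0, 0.065], -1],
  ],
)

```text
time: 31.45
eef_pos: [0.5855, 0.0366, 0.1009]
tcp_rot: [0.644, 0.765, 0.002, -0.003]
contact_force: [-0.4, -0.5, 0.4]
opening: 0.003
```

```bash
python3 st.py;python3 - <<'E'
from h import *
s=get_state();print(wr(s["eef_pos"]).round(4))
for th in (.5,.4,.3,.2,.1,0,-.05):
    a=th+.077;y=.065-.13*np.cos(a);z=.03+.13*np.sin(a)
    print(th,round(y,4),round(z,4),rel(rw([0,y,z+.003]),0,s)[1])
snap("scene","s32.png",(240,60,540,320),2.4);snap("side","d32.png",(160,60,480,300),2.4)
E
```

```text
grasp [[-0.002  -0.0436  0.1199]] tilt -0.4 0.003 [-0.38 -0.49  0.42] t 31.45
[[-0.002  -0.0435  0.1009]]
0.5 -0.044 0.1009 [-0.0005  0.002  -0.0031]
0.4 -0.0505 0.0897 [-0.0071  0.002   0.0081]
0.3 -0.0559 0.0779 [-0.0126  0.002   0.0199]
0.2 -0.06 0.0656 [-0.0168  0.002   0.0322]
0.1 -0.063 0.0529 [-0.0198  0.002   0.0448]
0 -0.0646 0.04 [-0.0216  0.0021  0.0577]
-0.05 -0.065 0.0335 [-0.022   0.0021  0.0642]
```

View pics/s32.png

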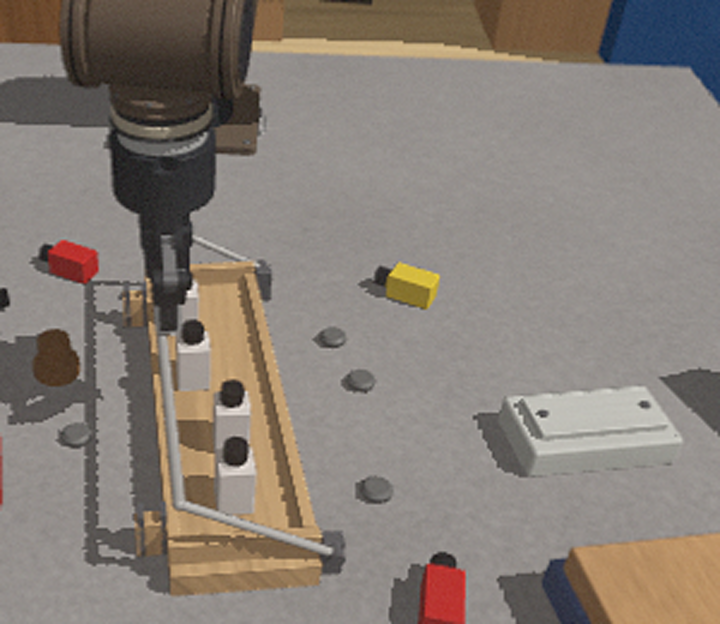

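View pics/d32.png

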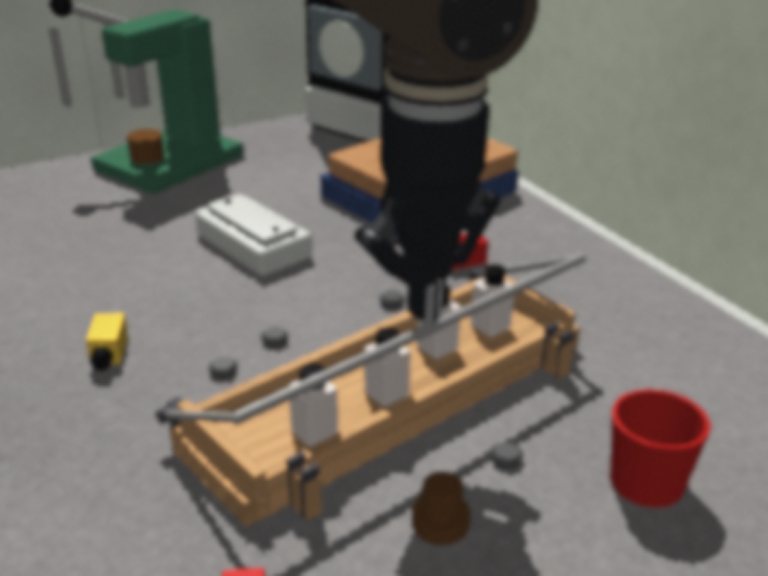

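```bash
python3 - <<'E'
from h import *
c=read_camera("scene");d=read_camera("side");s=get_state()
print(tri(c,(315,269.6),d,(402.5,168.3)), tri(c,(240+163/2.4,60+335/2.4),d,(160+430/2.4,60+322/2.4)))
E
python3 - <<'E'
import sys;sys.path.insert(0,'.')
from h import *
snap("side","d33.png",(300,140,420,230),6.5)
E
```

```text
(array([ 0.1794, -0.0482,  0.0939]), np.float64(0.0051)) (array([ 0.0012, -0.046 ,  0.0971]), np.float64(0.0002))
```

View pics/d33.png

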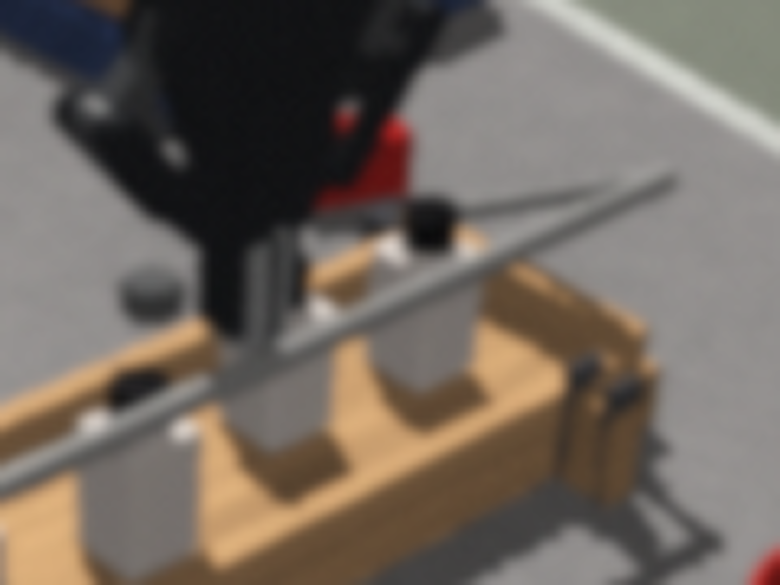

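Call:
arm_command(
  steps=[
    [[0, 0, 0], [-0.006, 0.001, 0.008], -1],
    [[0, 0, 0], [-0.012, 0.001, 0.0195], -1],
    [[0, 0, 0], [-0.0165, 0.001, 0.032], -1],
    [[0, 0, 0], [-0.0195, 0.001, 0.044], -1],
    [[0, 0, 0], [-0.0215, 0.001, 0.055], -1],
    [[0, 0, 0], [-0.0215, 0.001, 0.055], -1],
  ],
)

```text
time: 32.45
eef_pos: [0.591, 0.0163, 0.0467]
tcp_rot: [0.643, 0.765, 0.002, -0.002]
contact_force: [1.0, 0.0, -0.5]
opening: -0.001
```

```bash
python3 st.py;python3 - <<'E'
from h import *
s=get_state();print(wr(s["eef_pos"]).round(4))
snap("scene","s34.png",(240,60,540,320),2.4);snap("side","d34.png",(160,60,480,300),2.4)
E
```

```text
grasp [[-0.0001 -0.0645  0.0657]] tilt -0.4 -0.001 [ 0.99  0.02 -0.48] t 32.45
[[-0.0001 -0.0644  0.0467]]
```

View pics/d34.png

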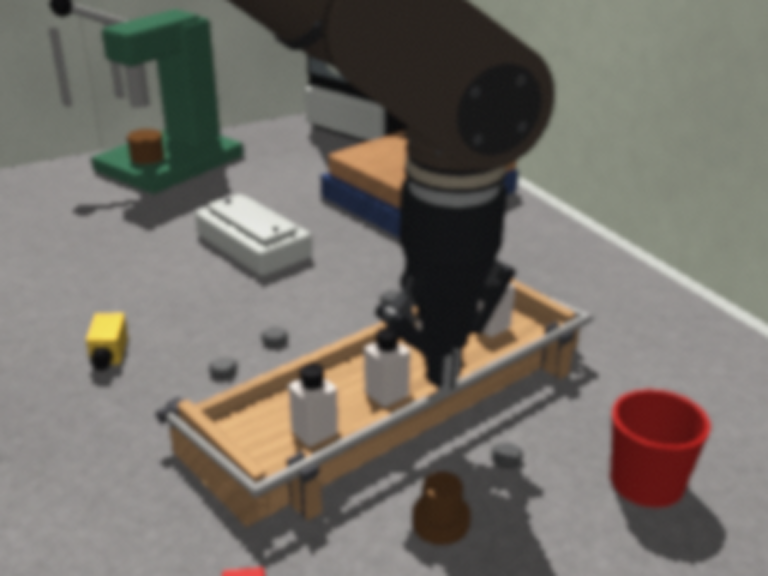

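Almost down; press onto the stop.

Call:
arm_command(
  steps=[
    [[0, 0, 0], [0, 0, 0.002], -1],
    [[0, 0, 0], [0, 0, 0.004], -1],
    [[0, 0, 0], [0, 0, 0.005], -1],
    [[0, 0, 0], [0, 0, 0.005], -1],
  ],
)

```text
time: 33.05
eef_pos: [0.5925, 0.0164, 0.0444]
tcp_rot: [0.643, 0.766, 0.003, -0.001]
contact_force: [-2.5, 0.5, 5.7]
opening: 0.001
```

```bash
python3 st.py
```

```text
grasp [[ 0.0014 -0.0646  0.0634]] tilt -0.3 0.001 [-2.52  0.45  5.73] t 33.05
```

Call:
arm_command(
  steps=[
    [[0, 0, 0], [0, 0, 0.003], -1],
    [[0, 0, 0], [0, 0, 0.006], -1],
    [[0, 0, 0], [0, 0, 0.006], -1],
  ],
)

```text
time: 33.42
eef_pos: [0.5929, 0.0165, 0.0438]
tcp_rot: [0.643, 0.766, 0.002, -0.002]
contact_force: [-12.0, 0.5, 25.9]
opening: 0.003
```

```bash
python3 st.py
```

```text
grasp [[ 0.0018 -0.0646  0.0628]] tilt -0.3 0.003 [-12.     0.54  25.86] t 33.425
```

Firmly on its stop (26 N, no more travel). Retreat upward and check.

Call:
arm_command(
  steps=[
    [[0, 0, 0], [0, 0, -0.02], -1],
    [[0, 0, 0], [0, 0, -0.06], -1],
    [[0, 0, 0], [0, 0, -0.12], -1],
    [[0, 0, 0], [0.03, 0, -0.18], -1],
    [[0, 0, 0], [0.07, -0.01, -0.21], -1],
    [[0, 0, 0], [0.07, -0.01, -0.21], -1],
    [[0, 0, 0], [0.07, -0.01, -0.21], -1],
  ],
)

```text
time: 34.3
eef_pos: [0.5704, 0.0822, 0.2531]
tcp_rot: [0.643, 0.766, 0.002, -0.002]
contact_force: [0.6, -0.0, -0.4]
opening: 0.001
```

```bash
python3 st.py;python3 - <<'E'
from h import *
snap("scene","s36.png",(200,100,450,320),3);snap("side","d36.png",(160,60,480,300),2.4);snap("wrist","w36.png",(80,0,620,400),1.45)
E
```

```text
grasp [[-0.009   0.004   0.2721]] tilt -0.3 0.001 [ 0.6  -0.02 -0.43] t 34.3
```

View pics/s36.png

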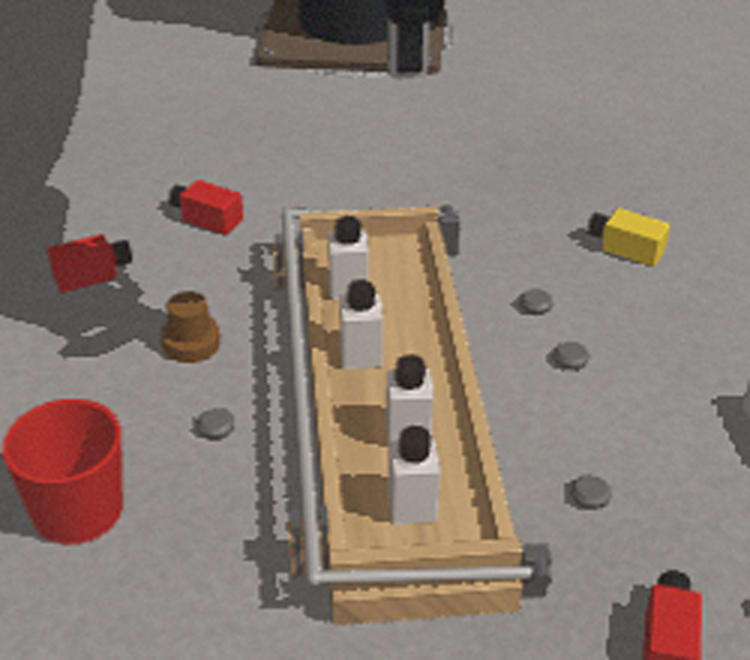

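View pics/d36.png

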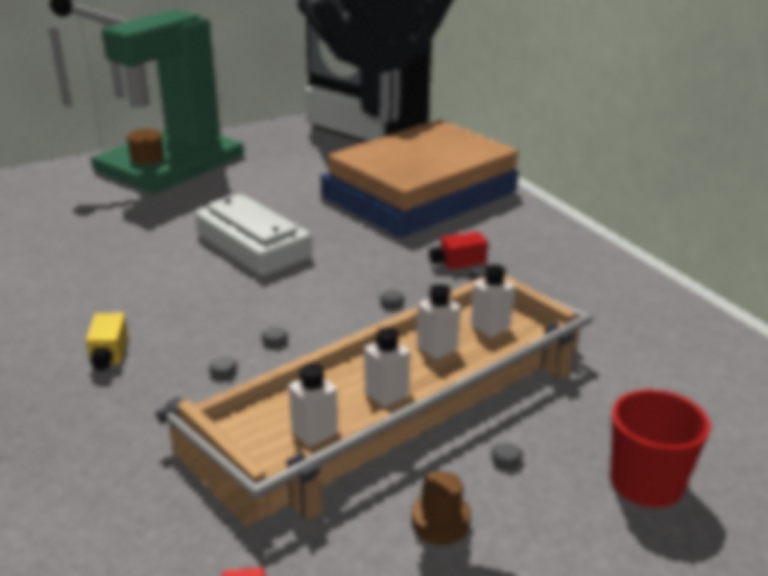

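View pics/w36.png

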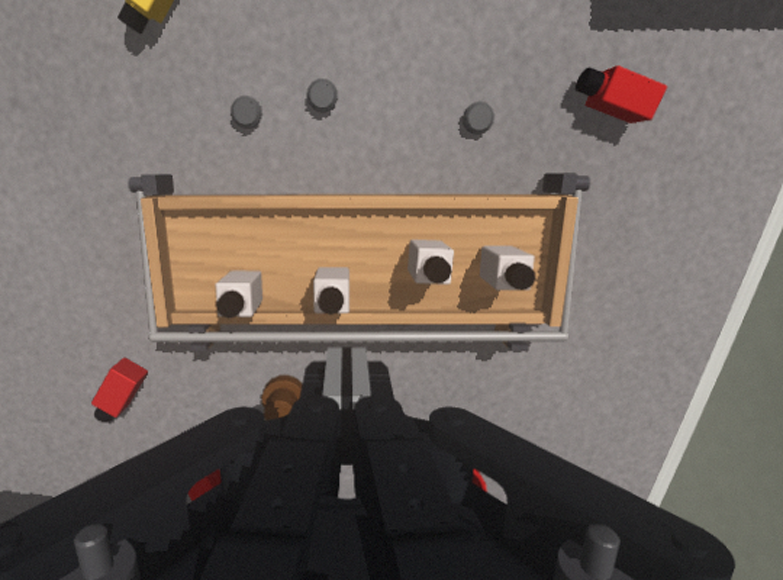

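Run:
```python
from h import *
c=read_camera("scene");d=read_camera("side");s=get_state();w=read_camera("wrist")
print("bar ends",tri(c,(305,292.3),d,(405,192.5)),tri(c,(200+290/3,100+211/3),d,(160+255/2.4,60+487/2.4)))
f=lambda L:[(80+u/1.45,v/1.45) for u,v in L]
print("caps",wr(onz(w,f([(230,304),(331,300),(437,269),(519,276)]),.086,s)).round(4))
print("seals",onz(w,f([(246,110),(321,92),(479,115)]),.01,s).round(3))
print(np.abs(s["dq"]).max())
```

```text
bar ends (array([ 0.1799, -0.0648,  0.0397]), np.float64(0.0031)) (array([-0.18  , -0.0635,  0.0416]), np.float64(0.0026))
caps [[-0.0974 -0.0224  0.086 ]
 [-0.0219 -0.0193  0.086 ]
 [ 0.0557  0.0043  0.086 ]
 [ 0.1164 -0.0009  0.086 ]]
seals [[0.467 0.184 0.01 ]
 [0.526 0.208 0.01 ]
 [0.658 0.214 0.01 ]]
0.008769191080464525
```

Bar at 40 mm height and y −64/−65 mm, bottles in place, seals unmoved.

```bash
python3 -c "
from plant import *
print(sign_off())"
```

```text
the job is handed in; nothing more can be done
None
```

The job is handed in at about 34 s of the 210 s. All the bottles stand upright in the lane and the bail is down in its catches. `sign_off()` reports no verdict, so this rests on my own last checks.

- **Bottles:** Three bottles had tipped over, and one of the four possible ones was absent. I gripped each across its flat sides, lifted it, turned it 90° and set it down foot first until contact. The bottle already standing was not touched. In the last pictures all four stand cap up. Their caps measured at rack y −22, −19, +4 and −1 mm and x −97 to +116 mm, which is within the limits.
- **Bail:** I pushed the bar over the bottles with the closed fingers, then pressed it down onto its stop (26 N at the end, no further travel). Its two ends measured at 40 and 42 mm height and y −65 and −64 mm, against a nominal 40 and −65 mm.
- **Bystanders:** The three seals I re-measured at the left of the rack were within about 2 mm of where they started. The fourth seal, the cup, the die and the cover I only compared by eye; they look unmoved.
- **Anything odd:** While lowering over the third bottle I read about 3.5 N of contact that I did not trace. It dropped to about 1.5 N once I gripped the bottle, and nothing had visibly moved. No bottle appeared to have been knocked and no grip slipped.

The arm was clear of everything and at rest when I handed in.

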